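# Set out the blood-smear station

## Robot

A 6-joint arm with a two-finger parallel gripper is mounted at the origin on a cart in front of the work surface, level with it; the furniture and walls round the work are solid. World frame = base frame: x ahead of the robot, y to its left, z up, the work surface at z = 0. Lengths are in m, angles in rad, forces in N, time in s.
With the tool pointing down it reaches from about 0.325 to 0.775 m from the base axis. Payload 5.5 kg.
Tool frame: the origin (TCP) lies on the centre line of the jaws, within the pads' length; the fingertips stand finger_overhang ahead of it and the grasp point (between the pads) lies 11 mm behind it (finger_overhang is the distance from the TCP to the fingertips, in m); y points along the fingers, x is the direction in which the jaws open and shut, and the axes are right-handed (so a half turn about y gives the same grasp; the last joint's range is limited). The gripper opens to 88 mm and grips with 3 to 60 N. Pads are 20 mm wide; open, the fingers measure 115 mm over their backs; the gripper's body (75 mm by 178 mm) begins 61 mm behind the grasp point.
Start: joints at [1.163, 0.091, 1.231, -0, 1.82, -0.057], TCP at [0.206, 0.563, 0.231] pointing down, gripper open.
Joint ranges: [-2.87, 2.87], [-0.86, 2.18], [0.17, 2.46], [-1.51, 4.65], [0.06, 2.69], [-2.65, 2.65]. Speed limits (rad/s): [2.57, 2.57, 3.01, 3.14, 3.14, 3.14].

## Interface

Orientations are given as a unit quaternion [w, x, y, z].
In Python, from workcell import * gives the robot as it stands.
- The arm moves only by the tool carry_out, never from a script. Its arguments are lists of equal length, an entry for each row: "claw": the opening, from 0 (shut) to 1 (fully open); "travel": the shift along the world's x, y, z in cm, a list of three; "rot": the turn, a rotation vector about the world's x, y, z in rad, a list of three. In form: {"claw": [claw, ...], "travel": [[x, y, z], ...], "rot": [[wx, wy, wz], ...]}. A call has 1 to 10 rows; each row shifts and turns the commanded pose from where the row before left it; what a row does not reach is not made up. A row lasts 1/10 s, in which the tool goes at most 50 mm and 8.59 degrees, less where a joint would pass 70% of its speed; a pose out of reach is approached as far as the arm can. A call is refused whole if a number of a shift passes 5 or a number of a turn 0.15, either way. A call with a gripper value outside its range is refused whole. The fingers move at their own pace and stop on an object; the grip force is fixed at half the most. Time passes only in rows, so rows that do not move let the fingers close. It gives the time, the measured TCP pose, the force and the opening at its end, in the units of the state.
- get_state(): the state, without advancing time (a new reading comes with each control period).
- grab_frame(name): name is "scene" or "side" or "wrist"; returns a dict with "color" (384x512x3 uint8, red, green, blue), "z_map" (384x512 float32, m along the optical axis (not along the pixel's ray), 0 where there is no reading), "mtx" (3x3 intrinsics, pixels), "extrinsics" (4x4, takes a point from camera to world coordinates); the wrist camera has in their place "T_tool_cam" (4x4, takes a point from camera to tool coordinates, whose origin is the TCP and whose axes are the tool frame's). Camera axes: x right, y down, z forward; pixel columns grow to the right and rows downward; lengths in m; the calibration is good to about 2 mm. A picture is of the moment at which its call begins: read the wrist's pose just before it.
- close_job(): hands the job in, once; it reports no verdict.
The state is a dict: "clock": time; "q": joint angles; "joint_vel": joint speeds; "tau": joint torques, N m; "tool_pos": TCP position; "ee_rot": TCP orientation; "contact_force": force on the tool from outside, world axes, zero at the start; "torque": the same for the moment, N m; "finger_gap": finger opening in m.
Only numpy, scipy, OpenCV 4.12 (cv2) and the standard library are available. Lean on these libraries where they do the work, as an engineer would, in place of code of your own. Each camera call takes 0.05 s, during which the arm holds its last target.

## Task

Set out the finger-prick and smear supplies in the places that match them by colour: stand the amber bottle with the red cap upright in the red-rimmed dish and the small bottle with the white cap upright in the white-rimmed dish, and set the larger carton with the green band, which stands beside the green-rimmed tray, upright, flat and straight inside that tray, then lay the small flat carton centred on top of it. Do not tip over either bottle at any time, leave the two specimen cups where they stand, and let go of everything at the end.

Things in the scene. Friction and masses are not known exactly. Their poses are not given: they have to be found in the camera images.
- amber_bottle_mid (a point): Amber glass bottle with a white label and a red screw cap, round: body 31 mm in diameter and 58 mm tall, cap 25 mm in diameter, 78 mm tall in all; 45 to 65 g. Loose. This point is its centre, half-way up; z axis up when it stands as at the start.
- oil_bottle_mid (a point): Small clear bottle of yellow oil with a white label and a white screw cap, round: body 24 mm in diameter and 41 mm tall, cap 21 mm in diameter, 55 mm tall in all; about 20 g. Loose. This point is its centre, half-way up; z axis up when it stands as at the start.
- lancet_box_mid (a point): The larger carton, white with a green band, standing beside the green-rimmed tray (not the one far back among the bottles): a closed box 52 mm (its x) by 75 mm (its y) by 58 mm tall (its z), easiest gripped across the 52 mm side; about 60 g. Loose. This point is its centre, half-way up; z axis up when it stands as at the start.
- cover_glass_mid (a point): The small flat carton, white with violet edges: a closed box 46 mm (its x) by 48 mm (its y), only 18 mm tall; about 30 g. On the larger carton the fingertips must stay above that carton's top. Loose. This point is its centre, half-way up; z axis up when it stands as at the start.
- red_dish: Round drip dish with a red rim and a dark floor with a red dot: foot 64 mm and rim 60 mm in outer diameter, inside 48 mm in diameter; floor 4 mm and rim top 10 mm above the bench. Fixed to the bench; origin at the centre of its underside, z up.
- white_dish: Round drip dish with a white rim and a dark floor with a white dot: foot 64 mm and rim 60 mm in outer diameter, inside 48 mm in diameter; floor 4 mm and rim top 10 mm above the bench. Fixed to the bench; origin at the centre of its underside, z up.
- green_tray: Rectangular tray with a green rim and a dark floor: inside 72 mm (its x) by 95 mm (its y), outside 82 by 105 mm; floor 4 mm and rim top 10 mm above the bench. Fixed to the bench; origin at the centre of its underside, z up.
- specimen_cup_mid (a point): Bystander: specimen cup with an orange lid, 52 mm in diameter, 56 mm tall, to be left where it stands. Loose. This point is its centre, half-way up.
- white_cup_mid (a point): Bystander: specimen cup with a white lid, 52 mm in diameter, 56 mm tall, to be left where it stands. Loose. This point is its centre, half-way up.
- analyser_corner (a point): Obstacle, fixed: the lower right front corner, as the robot sees it, of the overhanging head of the tall white bench analyser. From this point the head reaches 0.24 m to the left (+y), 0.45 m back (+x) and 0.17 m up; the machine's body, down to the bench, begins 14 mm behind this front. Keep the gripper and wrist clear of it when moving sideways.

How it is judged:
By the outcome, as a careful person would: the job done as asked, in the order asked, and still so for the second after the job is handed in, with the robot touching nothing.
It also fails if it takes over 125 s, if anything falls off the work surface, if the arm or the gripper's body presses on something with over 40 N, if the wrist force passes 120 N, or if a joint passes its speed limit or range.

## Working session

There is one attempt and no reset: what is moved stays moved. The work goes in short steps, Python scripts to look and compute and a tool call to move; the robot and the scene stay as the last step left them, time stands still between calls to the robot, and variables do not carry over. Pictures are saved under pics/ and viewed, and the job is handed in when it is done.

Besides the shell and the picture viewer there is one more tool, called after "Emit:" in YAML: its name, and indented under it one key for each argument. carry_out: Moves the arm, as the interface text tells. Its arguments: {"type":"object","properties":{"claw":{"type":"array"},"travel":{"type":"array"},"rot":{"type":"array"}},"required":["claw","travel","rot"]}

```bash
ls; mkdir -p pics; python3 - <<'E'
from workcell import *
import cv2,numpy as np
s=get_state();print(s)
for n in ["scene","side","wrist"]:
    f=grab_frame(n);cv2.imwrite(f"pics/{n}0.png",f["color"][:,:,::-1]);np.savez(f"{n}0.npz",**f)
    print(n,f["mtx"],f.get("extrinsics",f.get("T_tool_cam")))
E
```

```text
pics
{'clock': 0.0, 'q': array([ 1.16325745e+00,  9.18263165e-02,  1.23192185e+00, -1.17643974e-05,
        1.81980742e+00, -5.67025915e-02]), 'joint_vel': array([-0.00108763,  0.00020388,  0.0007942 ,  0.00150918,  0.00111554,
        0.00188519]), 'tau': array([-1.37338880e-03, -4.46451187e+01, -4.06443679e+01,  6.99127768e-02,
        2.92804098e-02, -2.12985087e-04]), 'tool_pos': array([0.20609768, 0.56317307, 0.22950606]), 'ee_rot': array([-0.57921896,  0.57995518,  0.40447751, -0.4056542 ]), 'contact_force': array([ 0.48158182, -0.29945838, -0.51614804]), 'torque': array([ 0.05065641, -0.01755354,  0.00252992]), 'finger_gap': 0.08767143197505112}
scene [[437.9308108    0.         259.32356328]
 [  0.         437.9308108  190.34689197]
 [  0.           0.           1.        ]] [[ 0.82787881 -0.41617984  0.37604655  0.13974444]
 [-0.56088617 -0.62002254  0.54861531 -0.65607924]
 [ 0.00483471 -0.66510631 -0.74673304  0.81562834]
 [ 0.          0.          0.          1.        ]]
side [[368.48037758   0.         253.58374483]
 [  0.         368.48037758 192.27676951]
 [  0.           0.           1.        ]] [[-0.99930248  0.03015331 -0.02203031  0.52687703]
 [ 0.03308101  0.44107262 -0.89686152  0.59016486]
 [-0.01732638 -0.89696473 -0.44176246  0.51273961]
 [ 0.          0.          0.          1.        ]]
wrist [[297.5424906    0.         253.31973145]
 [  0.         297.5424906  188.90093903]
 [  0.           0.           1.        ]] [[ 9.99999975e-01  1.54397857e-04 -1.62454768e-04 -1.90639307e-04]
 [ 1.94677172e-04 -2.39256352e-01  9.70956415e-01 -1.55188290e-01]
 [ 1.11045254e-04 -9.70956422e-01 -2.39256376e-01  6.54349510e-02]
 [ 0.00000000e+00  0.00000000e+00  0.00000000e+00  1.00000000e+00]]
```

View pics/scene0.png

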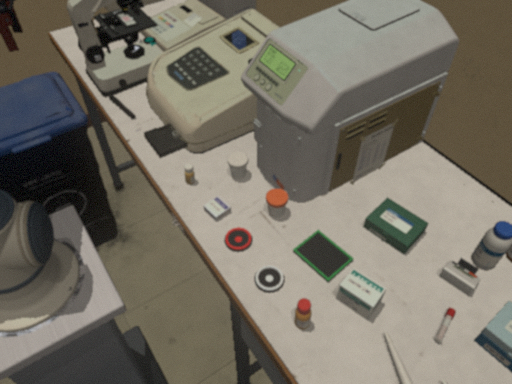

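View pics/side0.png

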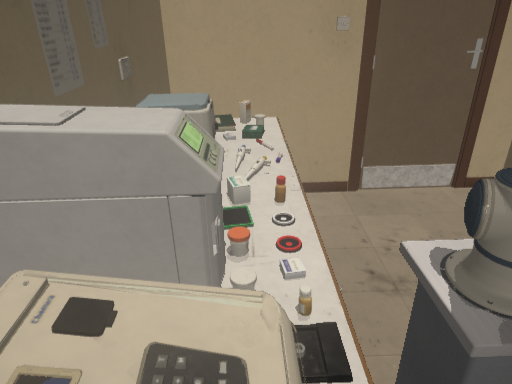

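View pics/wrist0.png

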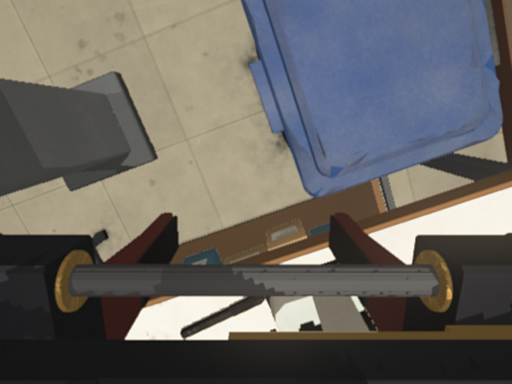

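```bash
python3 - <<'E'
import workcell
print([n for n in dir(workcell) if n[0]!='_'])
E
```

```text
['MotionError', 'close_job', 'finger_overhang', 'get_state', 'grab_frame']
```

The scene view shows the oil bottle (189,174), white cup (238,165), flat carton (217,208), orange cup (277,202), red dish (238,239), white dish (269,278), tray (323,255), amber bottle (303,314) and lancet carton (361,293). Next I'll measure them.

```bash
cat > h.py <<'E'
import numpy as np,cv2
def P(f,u,v):
    z=f["z_map"][int(round(v)),int(round(u))]
    K=f["mtx"];c=np.array([(u-K[0,2])/K[0,0]*z,(v-K[1,2])/K[1,1]*z,z,1]);return (f["extrinsics"]@c)[:3]
def ray(f,u,v,h,T=None):
    T=f["extrinsics"] if T is None else T
    K=f["mtx"];d=T[:3,:3]@np.array([(u-K[0,2])/K[0,0],(v-K[1,2])/K[1,1],1]);o=T[:3,3]
    return o+d*(h-o[2])/d[2]
def cloud(f,T=None):
    T=f["extrinsics"] if T is None else T
    K=f["mtx"];z=f["z_map"];v,u=np.mgrid[:z.shape[0],:z.shape[1]]
    c=np.stack([(u-K[0,2])/K[0,0]*z,(v-K[1,2])/K[1,1]*z,z],-1)
    p=c@T[:3,:3].T+T[:3,3];p[z==0]=np.nan;return p
E
python3 - <<'E'
from h import *
from workcell import finger_overhang; print('ov',finger_overhang)
np.set_printoptions(precision=4,suppress=True)
im=cv2.imread("pics/scene0.png");c=im[140:350,165:405];cv2.imwrite("pics/crop0.png",cv2.resize(c,None,fx=3.3,fy=2.8*1.0,interpolation=cv2.INTER_CUBIC)[:600,:800])
f=np.load("scene0.npz");p=cloud(f);z=p[:,:,2]
print('bench',P(f,300,220),P(f,250,310))
hsv=cv2.cvtColor(im,cv2.COLOR_BGR2HSV)
# height blobs
m=((z>0.008)&(z<0.09)&(p[:,:,0]>0.2)).astype(np.uint8);m[:140]=0
n,l,st,ce=cv2.connectedComponentsWithStats(m)
for i in range(1,n):
    if st[i,4]>60:
        q=p[l==i];top=q[:,2].max();t=q[q[:,2]>top-0.004]
        print(st[i],'top',top,'xy of top',t.mean(0),len(t), q.min(0),q.max(0))
def mask(name,lo,hi,roi,h):
    mm=cv2.inRange(hsv,lo,hi);r=np.zeros_like(mm);r[roi[1]:roi[3],roi[0]:roi[2]]=1;mm=mm*r
    vs,us=np.nonzero(mm);print(name,len(us));
    cs,_=cv2.findContours(mm,cv2.RETR_EXTERNAL,cv2.CHAIN_APPROX_NONE)
    k=max(cs,key=cv2.contourArea);pts=np.array([ray(f,a,b,h) for a,b in k[:,0]]);
    (cx,cy),r_=cv2.minEnclosingCircle(pts[:,:2].astype(np.float32));e=cv2.minAreaRect((pts[:,:2]*1000).astype(np.float32));print('  circ',cx,cy,r_,'rect',e)
mask('red',(0,120,80),(8,255,255),(222,225,255,255),.010)
mask('red2',(170,120,80),(180,255,255),(222,225,255,255),.010)
mask('green',(40,90,40),(90,255,255),(290,228,355,282),.010)
mask('white',(0,0,170),(180,60,255),(252,262,287,295),.010)
mask('redcap',(0,120,80),(8,255,255),(290,292,318,315),.078)
E
```

```text
ov 0.008
bench [ 0.5781 -0.187  -0.001 ] [ 0.3547 -0.3124 -0.0002]
[147 140  85  19 874] top 0.06471887112937769 xy of top [0.481  0.1302 0.0622] 17 [0.3824 0.1163 0.0084] [0.5854 0.2245 0.0647]
[ 257  140  168   77 3421] top 0.08999623095363318 xy of top [ 0.6679 -0.1353  0.088 ] 157 [ 0.5191 -0.1776  0.0081] [1.0256 0.0081 0.09  ]
[ 431  140   81   60 1958] top 0.08997109327823238 xy of top [ 1.0408 -0.3358  0.0881] 66 [ 1.0351 -0.4279  0.008 ] [ 1.0461 -0.1742  0.09  ]
[227 152  22  26 423] top 0.05951827471891691 xy of top [0.535  0.0194 0.0566] 117 [ 0.5113 -0.0059  0.0081] [0.5622 0.0469 0.0595]
[185 164  10  19 164] top 0.05795462116219352 xy of top [0.4231 0.0637 0.0553] 32 [0.4096 0.052  0.0081] [0.4335 0.0745 0.058 ]
[204 196  27  24 373] top 0.022347706461682826 xy of top [ 0.43   -0.0553  0.0193] 135 [ 0.4036 -0.0824  0.0081] [ 0.4546 -0.0289  0.0223]
[ 364  197   65   56 1915] top 0.0386386217478214 xy of top [ 0.7379 -0.3325  0.0356] 671 [ 0.6861 -0.3928  0.0082] [ 0.7957 -0.2672  0.0386]
[225 228  27  22 161] top 0.014187271873127405 xy of top [ 0.4247 -0.1561  0.0114]
[... 943 characters left out ...]
y of top [ 0.7037 -0.6184  0.0633] 338 [ 0.6718 -0.6761  0.008 ] [ 0.7557 -0.5954  0.0663]
[434 308  22  35 278] top 0.018768818255770925 xy of top [ 0.6517 -0.5522  0.016 ] 91 [ 0.6095 -0.5727  0.0083] [ 0.6871 -0.534   0.0188]
[384 332  29  52 390] top 0.026445680314431952 xy of top [ 0.508  -0.5763  0.0236] 70 [ 0.4954 -0.5947  0.011 ] [ 0.539  -0.5001  0.0264]
red 262
  circ 0.4243301451206207 -0.15705038607120514 0.030037958174943924 rect ((424.940673828125, -156.84228515625), (57.479248046875, 58.22710418701172), 56.06982421875)
red2 0Traceback (most recent call last):
  File "<stdin>", line 22, in <module>
  File "<stdin>", line 19, in mask
ValueError: max() iterable argument is empty
```

View pics/crop0.png

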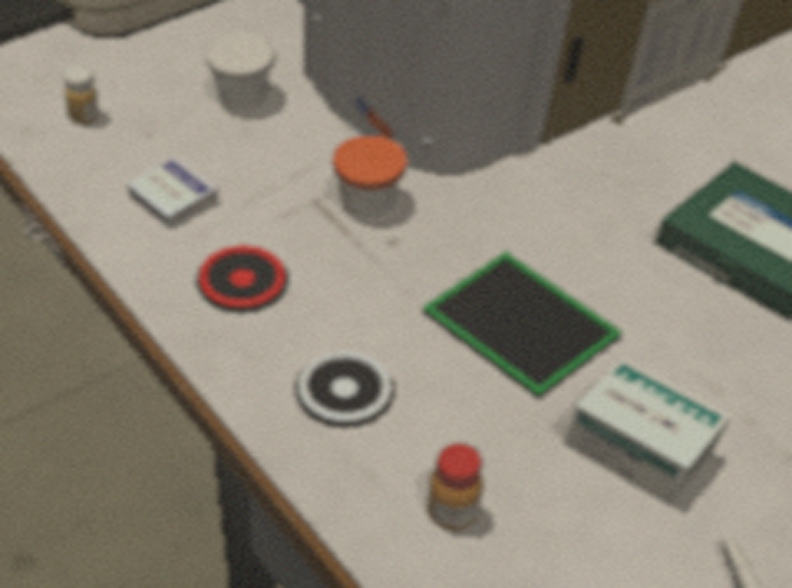

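```bash
python3 - <<'E'
from h import *
np.set_printoptions(precision=4,suppress=True)
im=cv2.imread("pics/scene0.png")
f=np.load("scene0.npz");p=cloud(f);z=p[:,:,2]
hsv=cv2.cvtColor(im,cv2.COLOR_BGR2HSV)
def rect(pts,nm):
    e=cv2.minAreaRect((pts[:,:2]*1000).astype(np.float32));(c,r)=cv2.minEnclosingCircle((pts[:,:2]*1000).astype(np.float32))
    print(nm,'rect',np.round(e[0],1),np.round(e[1],1),round(e[2],1),'circ',np.round(c,1),round(r,1))
def mask(name,lo,hi,roi,h):
    mm=cv2.inRange(hsv,lo,hi);r=np.zeros_like(mm);r[roi[1]:roi[3],roi[0]:roi[2]]=1;mm=mm*r
    cs,_=cv2.findContours(mm,cv2.RETR_EXTERNAL,cv2.CHAIN_APPROX_NONE)
    if not cs: print(name,'none');return
    k=max(cs,key=cv2.contourArea);pts=np.array([ray(f,a,b,h) for a,b in k[:,0]]);rect(pts,name)
mask('green',(40,90,40),(90,255,255),(290,228,355,282),.010)
mask('white',(0,0,150),(180,60,255),(252,262,287,295),.010)
mask('reddot',(0,120,80),(8,255,255),(232,233,245,245),.004)
mask('redcap',(0,120,80),(8,255,255),(290,292,318,315),.078)
mask('orangelid',(0,120,80),(18,255,255),(262,182,292,206),.056)
mask('whitelid',(0,0,150),(180,60,255),(226,150,250,168),.056)
print('whitedot',ray(f,269.5,278.5,.004))
# top faces from depth: pixel mask reprojected by ray at known h
def top(nm,roi,h,tol=.006):
    r=np.zeros(z.shape,bool);r[roi[1]:roi[3],roi[0]:roi[2]]=1
    vs,us=np.nonzero(r&(abs(z-h-.001)<tol));pts=np.array([ray(f,a,b,h) for a,b in zip(us,vs)]);rect(pts,nm)
top('lancet',(335,265,390,320),.058);top('cover',(203,195,232,221),.018);top('amber',(292,295,315,330),.078);top('oil',(183,160,197,185),.055);top('wcup',(225,150,252,180),.056);top('ocup',(262,185,293,215),.056)
# analyser
q=p[(p[:,:,1]<0.1)&(p[:,:,1]>-.3)&(p[:,:,0]>.45)&(p[:,:,0]<.8)&(z>.06)&(z<.5)]
for a in np.arange(.06,.5,.03):
    s=q[(q[:,2]>=a)&(q[:,2]<a+.03)]
    if len(s): print(round(a,2),len(s),'xmin',np.percentile(s[:,0],[0,2,5]),'y',np.percentile(s[:,1],[1,5,95,99]))
E
```

```text
green rect [ 555.1 -295.8] [ 80.3 102.7] 7.9 circ [ 554.5 -295.7] 63.5
white rect [ 425.7 -278.2] [76.1 73.1] 56.1 circ [ 425.9 -278. ] 52.6
reddot rect [ 426.  -154.7] [16.5 18.2] 56.1 circ [ 426.  -154.5] 9.4
redcap rect [ 419.1 -393.8] [30.  20.1] 51.6 circ [ 420.1 -394.3] 15.2
orangelid rect [ 550.2 -127.5] [70.9 48.4] 55.3 circ [ 549.6 -128.5] 36.8
whitelid rect [536.5  20.6] [61.1 58.2] 56.8 circ [536.5  20.6] 42.2
whitedot [ 0.4269 -0.2774  0.004 ]
lancet rect [ 546.6 -418.3] [55.7 75.4] 16.5 circ [ 546.4 -418. ] 45.9
cover rect [429.  -57.4] [49.1 51.8] 9.1 circ [428.5 -56.7] 33.6
amber rect [ 422.2 -391.7] [23.8 25.1] 6.8 circ [ 422.  -391.8] 13.4
oil rect [422.1  62.2] [21.9 17. ] 61.7 circ [422.1  62.2] 12.5
wcup rect [534.   17.9] [53.1 49.7] 56.2 circ [534.6  17.4] 28.2
ocup rect [ 551.3 -131.5] [72.  51.8] 36.1 circ [ 555.3 -135.1] 38.7
0.06 985 xmin [0.5735 0.5756 0.5763] y [-0.1758 -0.1748 -0.0232  0.0019]
0.09 1051 xmin [0.5745 0.576  0.5765] y [-0.1772 -0.1749 -0.0184  0.0072]
0.12 1144 xmin [0.5748 0.5761 0.5766] y [-0.1778 -0.175  -0.0102  0.0084]
0.15 1221 xmin [0.5746 0.5756 0.576 ] y [-0.1755 -0.1745 -0.0126  0.0068]
0.18 1262 xmin [0.5743 0.5758 0.5764] y [-0.176  -0.1749 -0.0272 -0.0002]
0.21 1294 xmin [0.575  0.5759 0.5765] y [-0.1757 -0.1747 -0.0319 -0.0023]
0.24 1264 xmin [0.5647 0.566  0.5665] y [-0.176  -0.1754  0.0038  0.0333]
0.27 2670 xmin [0.5651 0.5682 0.5702] y [-0.176  -0.1752  0.0242  0.0386]
0.3 2844 xmin [0.5918 0.5983 0.6002] y [-0.1756 -0.1748  0.0221  0.0386]
0.33 5843 xmin [0.6195 0.6257 0.6299] y [-0.1619 -0.1539  0.0291  0.0394]
0.36 85 xmin [0.7529 0.7683 0.7737] y [-0.106  -0.1013  0.0304  0.0354]
```

```bash
python3 - <<'E'
import cv2
im=cv2.imread("pics/scene0.png");cv2.imwrite("pics/crop1.png",cv2.resize(im[0:220,230:470],None,fx=3,fy=2.7))
im=cv2.imread("pics/side0.png");cv2.imwrite("pics/crop2.png",cv2.resize(im[100:340,140:360],None,fx=2.5,fy=2.5))
E
```

```text
(no output)
```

View pics/crop1.png

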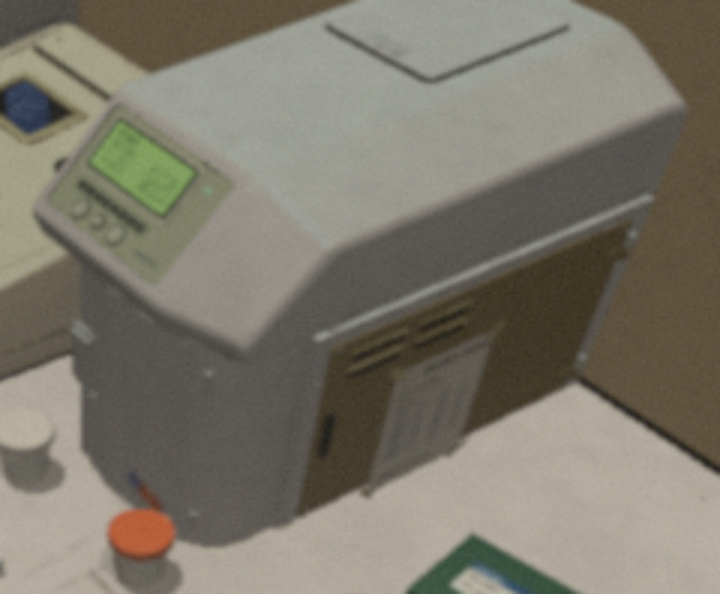

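View pics/crop2.png

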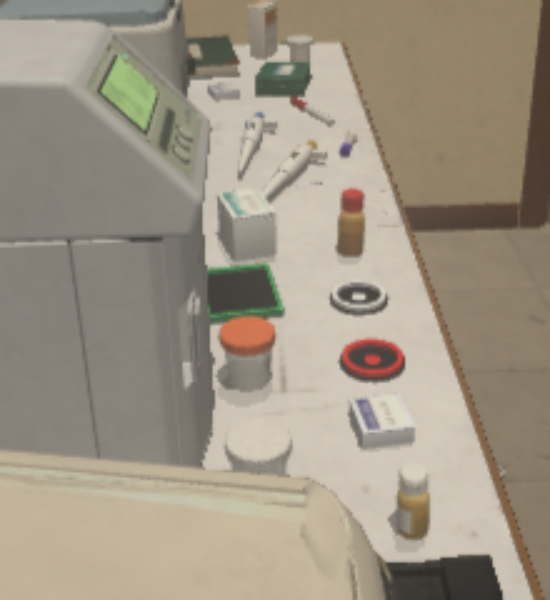

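Objects are located to within about 3 mm. The analyser's front corner is near (0.562,-0.176,0.22), so I'll stay at low x. Next I check the tool's yaw before moving.

```bash
cat >> h.py <<'E'
from scipy.spatial.transform import Rotation as R
def Rt(s): w,x,y,z=s["ee_rot"]; return R.from_quat([x,y,z,w]).as_matrix()
def Tt(s):
    T=np.eye(4);T[:3,:3]=Rt(s);T[:3,3]=s["tool_pos"];return T
E
python3 - <<'E'
from h import *
from workcell import *
np.set_printoptions(precision=4,suppress=True)
s=get_state();r=Rt(s);print(r);print('jaw yaw',np.degrees(np.arctan2(r[1,0],r[0,0])),'cam side',r[:,2])
E
```

```text
[[ 0.3436 -0.0006 -0.9391]
 [ 0.9391 -0.0013  0.3436]
 [-0.0014 -1.      0.0001]]
jaw yaw 69.90345400630193 cam side [-0.9391  0.3436  0.0001]
```

```bash
python3 - <<'E'
from h import *
np.set_printoptions(precision=3,suppress=True)
for n in ["scene0","side0"]:
    f=np.load(n+".npz");p=cloud(f).reshape(-1,3);p=p[~np.isnan(p[:,0])]
    for y in np.arange(-.5,.8,.1):
        for x in np.arange(.1,.6,.1):
            q=p[(p[:,0]>x)&(p[:,0]<x+.1)&(p[:,1]>y)&(p[:,1]<y+.1)&(p[:,2]>.06)]
            if len(q)>3: print(n,round(x,1),round(y,1),len(q),q[:,2].max())
E
```

```text
scene0 0.4 -0.5 36 0.07977764338005844
scene0 0.5 -0.5 80 0.06201148504978027
scene0 0.4 -0.4 155 0.08229764857906241
scene0 0.5 -0.4 15 0.062014072961752986
scene0 0.5 -0.2 2175 0.3052578760390555
scene0 0.1 -0.1 7 0.16788214276635682
scene0 0.5 -0.1 2486 0.3103571977294578
scene0 0.5 -0.0 523 0.3073561284588062
scene0 0.4 0.1 534 0.10870798793732994
scene0 0.5 0.1 1372 0.1299913352826736
scene0 0.4 0.2 516 0.10361144611791762
scene0 0.5 0.2 982 0.13040483830167315
scene0 0.4 0.3 424 0.1051287842400046
scene0 0.5 0.3 840 0.1315692800114795
scene0 0.1 0.4 96 0.34509163381893976
scene0 0.2 0.4 152 0.3464335788215482
scene0 0.4 0.4 61 0.11268448940173681
scene0 0.5 0.4 453 0.13079951494954312
scene0 0.1 0.5 263 0.2919730139282314
scene0 0.2 0.5 109 0.3458707870263482
scene0 0.3 0.5 1075 0.27325935674502744
scene0 0.4 0.5 1672 0.2735947107583562
scene0 0.5 0.5 1127 0.24633019243442356
scene0 0.2 0.6 163 0.3072634734441342
scene0 0.3 0.6 119 0.26749772267831706
scene0 0.4 0.6 418 0.22973513283205382
scene0 0.5 0.6 287 0.23496494950286506
side0 0.4 -0.4 61 0.07795666205093416
side0 0.5 -0.2 28 0.3041675690262522
side0 0.1 -0.1 46 0.17997918170300342
side0 0.5 -0.1 992 0.30401908017698187
side0 0.1 -0.0 51 0.1745131644215802
side0 0.5 -0.0 1486 0.3051283401934949
side0 0.4 0.1 682 0.10952342625851569
side0 0.5 0.1 2410 0.1296668737039035
side0 0.4 0.2 1331 0.1033693466228327
side0 0.5 0.2 4519 0.1298029100188971
side0 0.5 0.3 62 0.1318961980487121
```

Emit:
carry_out:
  claw: [1,1,1,1,1,1,1,1,1]
  travel:
    - [0.5,-3,0]
    - [0.5,-3.5,0]
    - [0.5,-3.5,0]
    - [0.8,-3.5,0]
    - [1,-3.5,0]
    - [1.2,-3.5,0]
    - [1.5,-3.5,0]
    - [2,-3.5,0]
    - [2,-3.5,0]
  rot:
    - [0,0,0]
    - [0,0,0]
    - [0,0,0]
    - [0,0,-0.1]
    - [0,0,-0.14]
    - [0,0,-0.14]
    - [0,0,-0.14]
    - [0,0,-0.14]
    - [0,0,-0.14]

```text
clock: 1.05
tool_pos: [0.3064, 0.2521, 0.2305]
ee_rot: [0.692, -0.692, -0.146, 0.146]
contact_force: [-0.3, 0.2, -0.2]
finger_gap: 0.088
```

Emit:
carry_out:
  claw: [1,1,1,1,1,1,1,1,1,1]
  travel:
    - [2,-4,0]
    - [2,-4,0]
    - [2,-4,0]
    - [1.5,-4,0]
    - [1,-4,0]
    - [0.5,-4,0]
    - [0,-4,0]
    - [0,-4,0]
    - [0,-4,0]
    - [0,-4,0]
  rot:
    - [0,0,-0.12]
    - [0,0,-0.12]
    - [0,0,-0.12]
    - [0,0,-0.12]
    - [0,0,-0.12]
    - [0,0,-0.12]
    - [0,0,-0.12]
    - [0,0,-0.12]
    - [0,0,-0.12]
    - [0,0,-0.1]

```text
clock: 2.05
tool_pos: [0.3958, -0.1482, 0.2305]
ee_rot: [0.656, -0.656, 0.264, -0.264]
contact_force: [0.7, 1.1, 0.5]
finger_gap: 0.0879
```

```bash
cat > w.py <<'E'
import sys
from h import *
from workcell import *
np.set_printoptions(precision=4,suppress=True)
n=sys.argv[1]
s=get_state();f=grab_frame("wrist");T=Tt(s)@f["T_tool_cam"]
np.savez(n+".npz",**f,T=T);cv2.imwrite(f"pics/{n}.png",f["color"][:,:,::-1])
r=Rt(s);print(s["clock"],s["tool_pos"],s["contact_force"],s["finger_gap"],'yaw',np.degrees(np.arctan2(r[1,0],r[0,0])),'tilt',r[:,1],'q',s["q"])
E
python3 w.py w1
```

```text
2.05 [ 0.3958 -0.1482  0.2305] [0.7443 1.0954 0.4957] 0.08788444504954919 yaw -43.82271756911191 tilt [ 0.0001  0.0001 -1.    ] q [-0.4389 -0.389   1.6645  0.0001  1.8661  0.326 ]
```

View pics/w1.png

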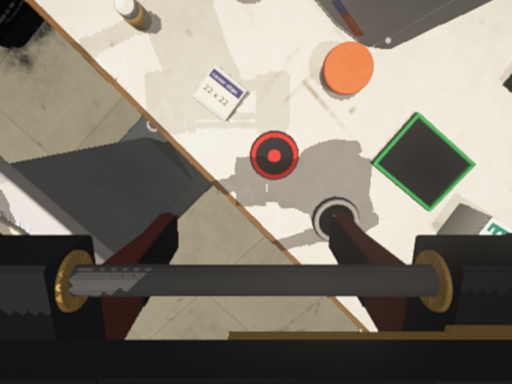

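The wrist view shows the cover carton (220,93), red dish (274,155), white dish (335,217), tray (424,161), orange cup (348,68) and oil bottle (130,12). I'll cross-check the positions from it.

```bash
cat >> h.py <<'E'
def wmask(f,lo,hi,roi,h,nm,T=None):
    im=np.ascontiguousarray(f["color"][:,:,::-1]);hsv=cv2.cvtColor(im,cv2.COLOR_BGR2HSV)
    mm=cv2.inRange(hsv,lo,hi);r=np.zeros_like(mm);r[roi[1]:roi[3],roi[0]:roi[2]]=1;mm=mm*r
    cs,_=cv2.findContours(mm,cv2.RETR_EXTERNAL,cv2.CHAIN_APPROX_NONE)
    if not cs: print(nm,'none');return
    k=max(cs,key=cv2.contourArea);pts=np.array([ray(f,a,b,h,T) for a,b in k[:,0]])
    rect(pts,nm,cv2.boundingRect(k));return pts
def rect(pts,nm,extra=''):
    e=cv2.minAreaRect((pts[:,:2]*1000).astype(np.float32));(c,r)=cv2.minEnclosingCircle((pts[:,:2]*1000).astype(np.float32))
    print(nm,'rect',np.round(e[0],1),np.round(e[1],1),round(e[2],1),'circ',np.round(c,1),round(r,1),extra)
def htop(f,T,roi,h,nm,tol=.005):
    z=cloud(f,T)[:,:,2];r=np.zeros(z.shape,bool);r[roi[1]:roi[3],roi[0]:roi[2]]=1
    vs,us=np.nonzero(r&(abs(z-h)<tol))
    if len(us)==0: print(nm,'none',np.nanmax(z[r]));return
    pts=np.array([ray(f,a,b,h,T) for a,b in zip(us,vs)]);rect(pts,nm,(len(us),np.nanmedian(z[vs,us])))
E
python3 - <<'E'
from h import *
f=np.load("w1.npz");T=f["T"]
wmask(f,(0,120,60),(8,255,255),(240,120,310,190),.010,'redrim',T)
wmask(f,(0,120,60),(8,255,255),(264,146,284,166),.004,'reddot',T)
wmask(f,(40,90,40),(90,255,255),(365,105,485,215),.010,'tray',T)
htop(f,T,(190,60,255,130),.018,'cover')
htop(f,T,(310,30,385,105),.056,'ocup')
htop(f,T,(100,0,160,40),.055,'oil')
E
```

```text
redrim rect [ 425.1 -154.9] [58.3 58.4] 46.2 circ [ 424.9 -154.9] 29.9 (251, 132, 47, 47)
reddot rect [ 424.2 -155.4] [16.8 16.8] 46.2 circ [ 424.6 -155.7] 8.9 (267, 149, 14, 14)
tray rect [ 555.2 -293.8] [ 80.8 105.2] 8.0 circ [ 554.9 -293.8] 65.2 (372, 113, 103, 98)
cover rect [429.5 -55. ] [46.3 48.6] 8.4 circ [429.9 -54.3] 32.7 (1688, np.float64(0.01918792691564175))
ocup rect [ 550.8 -131.1] [66.6 51.7] 28.3 circ [ 554.1 -133.1] 36.0 (2208, np.float64(0.05649039314714002))
oil rect [420.1  61.8] [14.3 22. ] 46.2 circ [421.6  63.5] 11.5 (322, np.float64(0.055748410406898985))
```

Emit:
carry_out:
  claw: [1,1,1,1,1,1,1,1]
  travel:
    - [0,-4,0]
    - [0,-4,0]
    - [0,-4,0]
    - [0,-4,0]
    - [0,-4,0]
    - [0,-4,0]
    - [0,-2,0]
    - [0,0,0]
  rot:
    - [0,0,0]
    - [0,0,0]
    - [0,0,0]
    - [0,0,0]
    - [0,0,0]
    - [0,0,0]
    - [0,0,0]
    - [0,0,0]

```text
clock: 2.9
tool_pos: [0.3955, -0.4083, 0.229]
ee_rot: [0.657, -0.656, 0.264, -0.262]
contact_force: [-0.6, 0.3, 0.0]
finger_gap: 0.0881
```

```bash
python3 w.py w2
```

```text
2.9 [ 0.3955 -0.4083  0.229 ] [-0.6432  0.3499  0.0374] 0.08809665485418229 yaw -43.687219197942376 tilt [-0.0019  0.0016 -1.    ] q [-0.8609  0.0077  1.3196 -0.0004  1.8167 -0.0985]
```

View pics/w2.png

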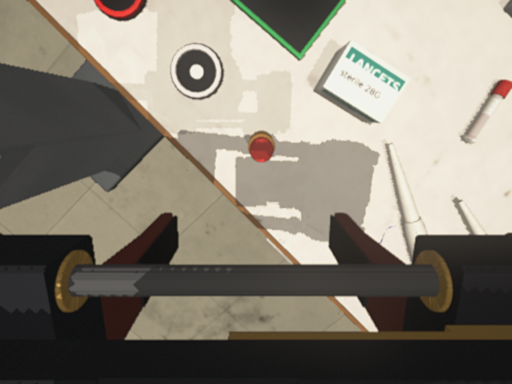

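The wrist view shows the amber cap at (262,148), the white dish at (196,71) and the lancet carton at (365,80). I measure these three.

```bash
python3 - <<'E'
from h import *
f=np.load("w2.npz");T=f["T"]
htop(f,T,(240,125,285,170),.078,'amber')
htop(f,T,(310,30,420,130),.058,'lancet')
htop(f,T,(160,30,230,110),.010,'wdish',.004)
wmask(f,(0,0,150),(180,60,255),(187,62,206,81),.004,'wdot',T)
wmask(f,(0,110,60),(10,255,255),(240,125,285,170),.078,'redcap',T)
E
```

```text
amber rect [ 422.4 -391.1] [24.6 23.7] 46.3 circ [ 422. -391.] 12.8 (472, np.float64(0.0787994588280414))
lancet rect [ 546.9 -417.5] [53.2 75.6] 16.3 circ [ 546.7 -417.6] 45.4 (3942, np.float64(0.05909506425352254))
wdish rect [ 425.7 -277.3] [60.5 59.5] 50.5 circ [ 426.4 -278.2] 31.2 (1004, np.float64(0.01039516181894981))
wdot rect [ 425.7 -276.5] [15.9 15.6] 44.0 circ [ 425.4 -276.5] 8.5 (190, 64, 14, 15)
redcap rect [ 422.1 -390.8] [24.8 23.8] 73.7 circ [ 421.8 -390.7] 12.7 (249, 137, 25, 25)
```

Emit:
carry_out:
  claw: [1,1,1,1,1,1,1,1]
  travel:
    - [1.3,0.9,0]
    - [1.3,0.8,0]
    - [0,0,0]
    - [0,0,-3]
    - [0,0,-3]
    - [0,0,-3]
    - [0,0,-2]
    - [0,0,0]
  rot:
    - [0,0,0]
    - [0,0,0]
    - [0,0,0]
    - [0,0,0]
    - [0,0,0]
    - [0,0,0]
    - [0,0,0]
    - [0,0,0]

```text
clock: 3.75
tool_pos: [0.4214, -0.3873, 0.117]
ee_rot: [0.658, -0.656, 0.264, -0.26]
contact_force: [-0.9, -0.1, 0.1]
finger_gap: 0.0883
```

```bash
python3 w.py w3; python3 w.py w4
```

```text
3.75 [ 0.4214 -0.3873  0.117 ] [-0.859  -0.0558  0.1133] 0.08826775601439506 yaw -43.454836204086284 tilt [-0.0044  0.0043 -1.    ] q [-0.8027  0.0298  1.4953 -0.0002  1.6227 -0.0443]
3.8 [ 0.422  -0.3882  0.1195] [ 0.1388 -0.1563 -0.2697] 0.08787877011794244 yaw -43.4666552970497 tilt [-0.002  0.002 -1.   ] q [-0.8029  0.0287  1.492  -0.0001  1.6237 -0.0443]
```

Emit:
carry_out:
  claw: [1,1]
  travel:
    - [0,0,0]
    - [0,0,0]
  rot:
    - [0,0,0]
    - [0,0,0]

```text
clock: 4.05
tool_pos: [0.4229, -0.39, 0.1227]
ee_rot: [-0.656, 0.657, -0.261, 0.263]
contact_force: [0.5, -0.9, 0.2]
finger_gap: 0.0877
```

View pics/w4.png

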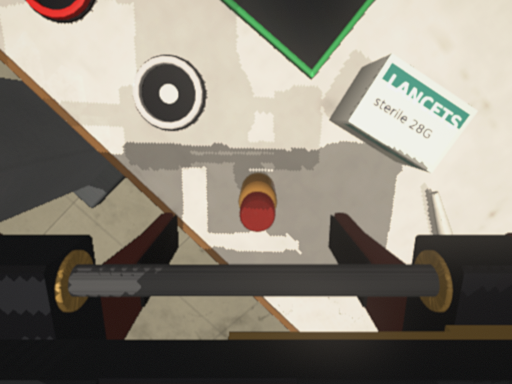

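Emit:
carry_out:
  claw: [1,1,1,1,1,1,1,1,1]
  travel:
    - [-0.1,-0.1,-1.5]
    - [0,0,-2]
    - [0,0,-2]
    - [0,0,-1.5]
    - [0,0,-1]
    - [0,0,-0.7]
    - [0,0,-0.5]
    - [0,0,0]
    - [0,0,0]
  rot:
    - [0,0,0]
    - [0,0,0]
    - [0,0,0]
    - [0,0,0]
    - [0,0,0]
    - [0,0,0]
    - [0,0,0]
    - [0,0,0]
    - [0,0,0]

```text
clock: 4.95
tool_pos: [0.4215, -0.3908, 0.0293]
ee_rot: [-0.657, 0.657, -0.262, 0.263]
contact_force: [-0.8, 0.1, -0.8]
finger_gap: 0.0876
```

Emit:
carry_out:
  claw: [0.6,0.5,0.4,0.3,0.3,0.2,0.1,0,0,0]
  travel:
    - [0,0,0]
    - [0,0,0]
    - [0,0,0]
    - [0,0,0]
    - [0,0,0]
    - [0,0,0]
    - [0,0,0]
    - [0,0,0]
    - [0,0,0]
    - [0,0,0]
  rot:
    - [0,0,0]
    - [0,0,0]
    - [0,0,0]
    - [0,0,0]
    - [0,0,0]
    - [0,0,0]
    - [0,0,0]
    - [0,0,0]
    - [0,0,0]
    - [0,0,0]

```text
clock: 5.95
tool_pos: [0.4212, -0.3906, 0.0287]
ee_rot: [-0.657, 0.657, -0.262, 0.262]
contact_force: [-0.3, 0.0, -0.1]
finger_gap: 0.0301
```

Emit:
carry_out:
  claw: [0,0,0,0,0,0,0,0,0,0]
  travel:
    - [0,0,1]
    - [0,0,2]
    - [0,0,2.5]
    - [0,0,2]
    - [0.1,1,0.5]
    - [0.1,2,0]
    - [0.1,3,0]
    - [0.1,3,0]
    - [0,3,0]
    - [0,3,0]
  rot:
    - [0,0,0]
    - [0,0,0]
    - [0,0,0]
    - [0,0,0]
    - [0,0,0]
    - [0,0,0]
    - [0,0,0]
    - [0,0,0]
    - [0,0,0]
    - [0,0,0]

```text
clock: 6.95
tool_pos: [0.4247, -0.2385, 0.1078]
ee_rot: [0.657, -0.656, 0.263, -0.262]
contact_force: [0.5, 0.0, -0.5]
finger_gap: 0.03
```

Emit:
carry_out:
  claw: [0,0,0,0,0,0,0,0]
  travel:
    - [0,3,0]
    - [0,2.5,0]
    - [0,1.5,0]
    - [0,1,0]
    - [0,0.5,0]
    - [0,0,0]
    - [0,0,0]
    - [0,0,0]
  rot:
    - [0,0,0]
    - [0,0,0]
    - [0,0,0]
    - [0,0,0]
    - [0,0,0]
    - [0,0,0]
    - [0,0,0]
    - [0,0,0]

```text
clock: 7.75
tool_pos: [0.4252, -0.1562, 0.1085]
ee_rot: [-0.656, 0.657, -0.263, 0.263]
contact_force: [0.0, -1.2, -1.2]
finger_gap: 0.0305
```

```bash
python3 w.py w5;python3 - <<'E'
from workcell import *
import cv2
for n in ["scene","side"]:
    f=grab_frame(n);cv2.imwrite(f"pics/{n}1.png",cv2.resize(f["color"][:,:,::-1],(800,600)))
E
```

```text
7.75 [ 0.4252 -0.1562  0.1085] [ 0.0002 -1.1637 -1.2203] 0.030500694472698885 yaw -43.598966794525076 tilt [-0.0003 -0.0001 -1.    ] q [-0.427  -0.3043  1.8143 -0.0002  1.6317  0.3339]
```

View pics/side1.png

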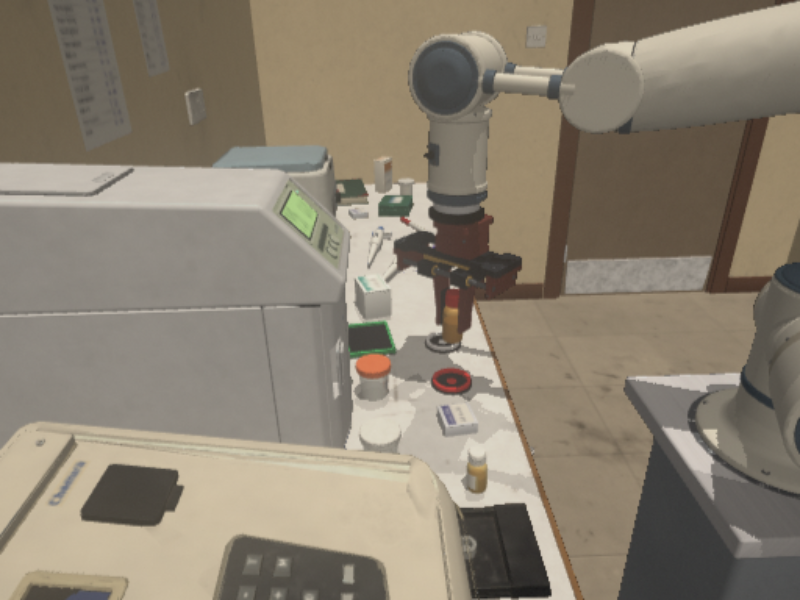

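Side view: the bottle is held upright at (452,318), above the dish. I lower it now.

Emit:
carry_out:
  claw: [0,0,0,0,0,0,0,0,0,0]
  travel:
    - [0,0.1,-1]
    - [0,0,-1.5]
    - [0,0,-1.5]
    - [0,0,-1.2]
    - [0,0,-1]
    - [0,0,-0.6]
    - [0,0,-0.4]
    - [0,0,-0.2]
    - [0,0,-0.1]
    - [0,0,0]
  rot:
    - [0,0,0]
    - [0,0,0]
    - [0,0,0]
    - [0,0,0]
    - [0,0,0]
    - [0,0,0]
    - [0,0,0]
    - [0,0,0]
    - [0,0,0]
    - [0,0,0]

```text
clock: 8.9
tool_pos: [0.4254, -0.1546, 0.034]
ee_rot: [-0.657, 0.657, -0.262, 0.263]
contact_force: [0.6, -0.3, -0.5]
finger_gap: 0.0304
```

Emit:
carry_out:
  claw: [0,0]
  travel:
    - [0,0,-0.1]
    - [0,0,0]
  rot:
    - [0,0,0]
    - [0,0,0]

```text
clock: 9.1
tool_pos: [0.4253, -0.1546, 0.0328]
ee_rot: [0.657, -0.657, 0.262, -0.262]
contact_force: [-1.0, -0.1, -1.1]
finger_gap: 0.0306
```

Emit:
carry_out:
  claw: [0,0.5,0.6,0.8,1,1,1,1,1,1]
  travel:
    - [0,0,-0.05]
    - [0,0,0]
    - [0,0,0]
    - [0,0,0]
    - [0,0,0]
    - [0,0,1]
    - [0,0,2]
    - [0,0,3]
    - [0,0,3]
    - [0,0,2]
  rot:
    - [0,0,0]
    - [0,0,0]
    - [0,0,0]
    - [0,0,0]
    - [0,0,0]
    - [0,0,0]
    - [0,0,0]
    - [0,0,0]
    - [0,0,0]
    - [0,0,0]

```text
clock: 10.1
tool_pos: [0.4258, -0.1548, 0.1454]
ee_rot: [-0.657, 0.657, -0.261, 0.263]
contact_force: [-0.4, -0.4, 0.9]
finger_gap: 0.0877
```

Emit:
carry_out:
  claw: [1,1,1,1,1,1,1,1,1]
  travel:
    - [0,0,2]
    - [0,1.5,2]
    - [-0.5,3,0.5]
    - [-0.5,3.5,0]
    - [-0.5,3.5,0]
    - [-0.5,3,0]
    - [-0.5,2,0]
    - [0,1,0]
    - [0,0,0]
  rot:
    - [0,0,0]
    - [0,0,0]
    - [0,0,0]
    - [0,0,0]
    - [0,0,0]
    - [0,0,0]
    - [0,0,0]
    - [0,0,0]
    - [0,0,0]

```text
clock: 11.0
tool_pos: [0.4003, 0.0212, 0.1878]
ee_rot: [0.657, -0.657, 0.261, -0.262]
contact_force: [-0.6, -0.3, 0.1]
finger_gap: 0.0876
```

```bash
python3 w.py w6; python3 - <<'E'
from h import *
np.set_printoptions(precision=3,suppress=True)
for n in ["scene0","side0","w6"]:
    f=np.load(n+".npz");p=cloud(f,f["T"] if 'T' in f else None).reshape(-1,3);p=p[~np.isnan(p[:,0])]
    for h in (.03,.06,.09,.12):
        q=p[(p[:,0]>.3)&(p[:,0]<.56)&(p[:,1]>.085)&(p[:,1]<.3)&(p[:,2]>h)&(p[:,2]<.2)]
        if len(q)>3: print(n,h,len(q),'min',np.percentile(q,1,axis=0),q.min(0)); 
    q=p[(p[:,0]>.3)&(p[:,0]<.45)&(p[:,1]>.085)&(p[:,1]<.16)&(p[:,2]>.015)&(p[:,2]<.2)]
    if len(q): print(n,'near',len(q),q.min(0),q.max(0))
E
```

```text
11.0 [0.4003 0.0212 0.1878] [-0.5695 -0.3476  0.1225] 0.08758070671213344 yaw -43.43413549822906 tilt [ 0.0011 -0.0001 -1.    ] q [-0.0321 -0.4631  1.794  -0.      1.8096  0.726 ]
scene0 0.03 3808 min [0.384 0.119 0.033] [0.382 0.116 0.03 ]
scene0 0.06 2448 min [0.46  0.121 0.061] [0.456 0.117 0.06 ]
scene0 0.09 1658 min [0.475 0.125 0.091] [0.472 0.123 0.09 ]
scene0 0.12 37 min [0.542 0.129 0.12 ] [0.542 0.128 0.12 ]
scene0 near 191 [0.382 0.144 0.035] [0.45  0.16  0.058]
side0 0.03 9001 min [0.388 0.137 0.041] [0.384 0.129 0.035]
side0 0.06 6084 min [0.463 0.136 0.072] [0.459 0.129 0.061]
side0 0.09 5536 min [0.476 0.136 0.091] [0.473 0.129 0.09 ]
side0 0.12 138 min [0.545 0.136 0.12 ] [0.543 0.133 0.12 ]
side0 near 309 [0.386 0.147 0.042] [0.45  0.16  0.056]
w6 0.03 11646 min [0.386 0.12  0.035] [0.383 0.118 0.03 ]
w6 0.06 2728 min [0.459 0.121 0.06 ] [0.452 0.119 0.06 ]
w6 0.09 771 min [0.473 0.126 0.09 ] [0.472 0.126 0.09 ]
w6 near 1293 [0.383 0.147 0.036] [0.45  0.16  0.058]
```

View pics/w6.png

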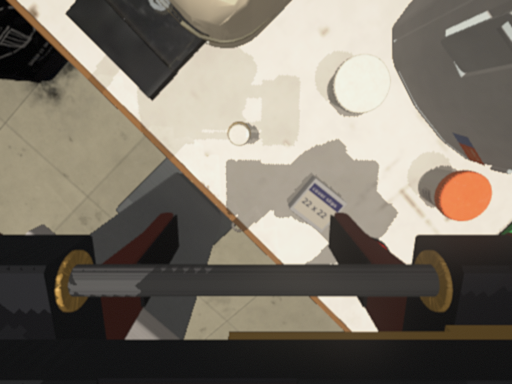

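Wrist view: oil cap at (239,132), with the white cup (360,83) and machines clear of it. I measure the cap.

```bash
python3 - <<'E'
from h import *
f=np.load("w6.npz");T=f["T"]
htop(f,T,(215,110,270,160),.055,'oil')
htop(f,T,(325,50,395,120),.056,'wcup');htop(f,T,(425,165,497,226),.056,'ocup')
wmask(f,(0,0,170),(180,40,255),(226,120,251,146),.055,'oil',T)
E
```

```text
oil rect [422.4  65.5] [20.7 20.1] 46.4 circ [422.6  65.4] 10.5 (388, np.float64(0.05592011955536799))
wcup rect [535.4  21.2] [52.  51.3] 3.4 circ [535.5  21.3] 26.4 (2695, np.float64(0.056521353225842286))
ocup rect [ 545.5 -131.3] [56.3 54.2] 48.9 circ [ 551.  -130.4] 33.2 (2160, np.float64(0.056477029482411484))
oil rect [423.   66.9] [23.5 23.1] 46.4 circ [423.   66.9] 16.5 (226, 120, 25, 26)
```

Emit:
carry_out:
  claw: [1,1,1,1,1,1,1,1]
  travel:
    - [0.7,1.5,0]
    - [0.7,1.5,0]
    - [0.7,1.3,-1.5]
    - [0,0,-2.5]
    - [0,0,-2]
    - [0,0,-1]
    - [0,0,0]
    - [0,0,0]
  rot:
    - [0,0,0]
    - [0,0,0]
    - [0,0,0]
    - [0,0,0]
    - [0,0,0]
    - [0,0,0]
    - [0,0,0]
    - [0,0,0]

```text
clock: 11.85
tool_pos: [0.4216, 0.0629, 0.1179]
ee_rot: [0.657, -0.656, 0.262, -0.263]
contact_force: [0.1, -0.5, -0.5]
finger_gap: 0.0877
```

Emit:
carry_out:
  claw: [1,1]
  travel:
    - [0,0,0]
    - [0,0,0]
  rot:
    - [0,0,0]
    - [0,0,0]

```text
clock: 12.05
tool_pos: [0.4218, 0.0634, 0.1184]
ee_rot: [0.657, -0.656, 0.262, -0.263]
contact_force: [-0.1, -0.0, 0.7]
finger_gap: 0.0876
```

```bash
python3 w.py w7; python3 - <<'E'
from h import *
f=np.load("w7.npz");T=f["T"]
htop(f,T,(180,110,330,265),.055,'oil')
E
```

```text
12.05 [0.4218 0.0634 0.1184] [-0.1109 -0.0229  0.7371] 0.08760713233509446 yaw -43.557017845690815 tilt [ 0.002   0.0001 -1.    ] q [ 0.0693 -0.3874  1.8614 -0.0001  1.6656  0.8296]
oil rect [430.5 101.2] [93.8 21.2] 78.0 circ [426.4 102.1] 47.2 (610, np.float64(0.055885283271430705))
```

View pics/w7.png

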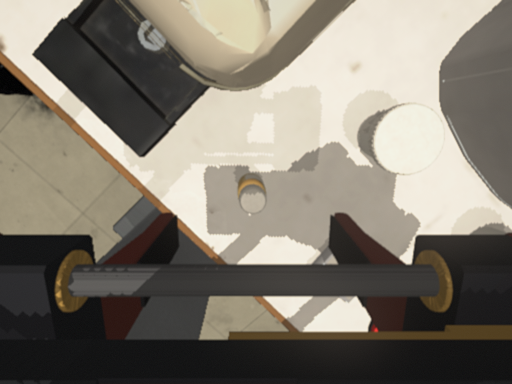

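```bash
python3 - <<'E'
from h import *
f=np.load("w7.npz");T=f["T"]
htop(f,T,(232,170,275,218),.055,'oil')
E
```

```text
oil rect [423.   65.9] [20.6 20.6] 46.4 circ [422.9  65.9] 10.8 (602, np.float64(0.055899142007521094))
```

Emit:
carry_out:
  claw: [1,1,1,1,1,1,1,1,1,1]
  travel:
    - [0.1,0.2,-1.5]
    - [0,0,-2]
    - [0,0,-2]
    - [0,0,-1.5]
    - [0,0,-1]
    - [0,0,-0.7]
    - [0,0,-0.5]
    - [0,0,0]
    - [0,0,0]
    - [0,0,0]
  rot:
    - [0,0,0]
    - [0,0,0]
    - [0,0,0]
    - [0,0,0]
    - [0,0,0]
    - [0,0,0]
    - [0,0,0]
    - [0,0,0]
    - [0,0,0]
    - [0,0,0]

```text
clock: 13.1
tool_pos: [0.4227, 0.0655, 0.0259]
ee_rot: [0.657, -0.656, 0.262, -0.263]
contact_force: [0.5, -0.3, 0.7]
finger_gap: 0.0876
```

Emit:
carry_out:
  claw: [0.6,0.5,0.4,0.35,0.3,0.25,0.2,0.1,0,0]
  travel:
    - [0,0,0]
    - [0,0,0]
    - [0,0,0]
    - [0,0,0]
    - [0,0,0]
    - [0,0,0]
    - [0,0,0]
    - [0,0,0]
    - [0,0,0]
    - [0,0,0]
  rot:
    - [0,0,0]
    - [0,0,0]
    - [0,0,0]
    - [0,0,0]
    - [0,0,0]
    - [0,0,0]
    - [0,0,0]
    - [0,0,0]
    - [0,0,0]
    - [0,0,0]

```text
clock: 14.1
tool_pos: [0.4222, 0.0655, 0.0251]
ee_rot: [0.657, -0.657, 0.262, -0.262]
contact_force: [-0.1, 0.4, -0.7]
finger_gap: 0.0227
```

Emit:
carry_out:
  claw: [0,0,0,0,0,0,0,0,0,0]
  travel:
    - [0,0,1]
    - [0,0,2.5]
    - [0,0,3]
    - [0,0,3.5]
    - [0,-0.5,3]
    - [0,-1.5,1.5]
    - [0,-2.5,0.5]
    - [0,-3,0]
    - [0,-3.5,0]
    - [0,-3.5,0]
  rot:
    - [0,0,0]
    - [0,0,0]
    - [0,0,0]
    - [0,0,0]
    - [0,0,0]
    - [0,0,0]
    - [0,0,0]
    - [0,0,0]
    - [0,0,0]
    - [0,0,0]

```text
clock: 15.1
tool_pos: [0.4221, -0.0807, 0.1762]
ee_rot: [0.657, -0.657, 0.262, -0.263]
contact_force: [-0.4, -0.3, -0.3]
finger_gap: 0.0228
```

Emit:
carry_out:
  claw: [0,0,0,0,0,0,0,0,0,0]
  travel:
    - [0.1,-3.5,0]
    - [0.1,-3.5,0]
    - [0.1,-3.5,0]
    - [0,-3.5,0]
    - [0,-3,0]
    - [0,-1.7,0]
    - [0,-1,0]
    - [0,0,0]
    - [0,0,0]
    - [0,0,0]
  rot:
    - [0,0,0]
    - [0,0,0]
    - [0,0,0]
    - [0,0,0]
    - [0,0,0]
    - [0,0,0]
    - [0,0,0]
    - [0,0,0]
    - [0,0,0]
    - [0,0,0]

```text
clock: 16.1
tool_pos: [0.4255, -0.2755, 0.1754]
ee_rot: [0.657, -0.657, 0.262, -0.262]
contact_force: [0.3, -0.4, 0.7]
finger_gap: 0.0229
```

```bash
python3 w.py w8
```

```text
16.1 [ 0.4255 -0.2755  0.1754] [ 0.2817 -0.3811  0.6894] 0.022875223508337175 yaw -43.46410780166462 tilt [ 0.0004  0.0002 -1.    ] q [-0.6419 -0.1648  1.578   0.0004  1.7282  0.1167]
```

View pics/w8.png

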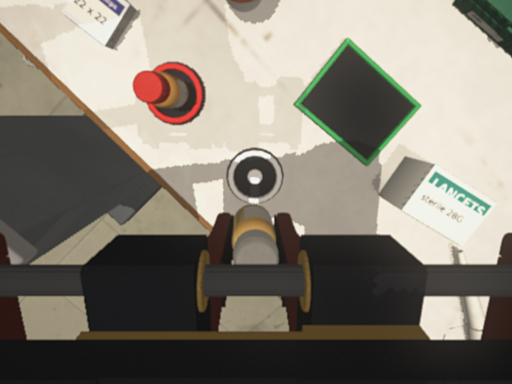

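Amber stands upright in the red dish at (170,92). The white dish shows at (254,176). I check dish centres from this view.

```bash
python3 - <<'E'
from h import *
f=np.load("w8.npz");T=f["T"]
htop(f,T,(215,140,295,206),.010,'wdish',.004)
wmask(f,(0,0,150),(180,60,255),(244,166,266,188),.004,'wdot',T)
htop(f,T,(120,60,200,130),.082,'amber');
wmask(f,(0,110,60),(10,255,255),(120,60,210,130),.010,'redrim',T)
wmask(f,(40,90,40),(90,255,255),(285,30,430,170),.010,'tray',T)
htop(f,T,(375,145,500,245),.058,'lancet')
E
```

```text
wdish rect [ 426.2 -276.2] [59.8 60. ] 56.0 circ [ 426.6 -275.7] 31.1 (1030, np.float64(0.010503274445858107))
wdot rect [ 424.9 -277.4] [14.8 14.6] 46.5 circ [ 425.  -277.3] 8.0 (248, 170, 14, 14)
amber rect [ 425.1 -155. ] [25. 26.] 28.3 circ [ 425.3 -155.1] 13.3 (872, np.float64(0.0828174728977404))
redrim rect [ 421.6 -154.3] [59.9 67.5] 64.7 circ [ 421.4 -151.1] 36.0 (133, 63, 70, 61)
tray rect [ 555.3 -294.6] [ 81.1 103.8] 8.1 circ [ 556.  -294.3] 64.9 (295, 39, 126, 126)
lancet rect [ 547.  -416.3] [52.4 78.9] 16.3 circ [ 547.2 -416.3] 46.1 (4275, np.float64(0.05916857484321608))
```

Emit:
carry_out:
  claw: [0,0,0,0,0,0,0,0,0,0]
  travel:
    - [0,-0.1,-1.5]
    - [0,0,-3]
    - [0,0,-3]
    - [0,0,-2.5]
    - [0,0,-2]
    - [0,0,-1]
    - [0,0,-0.8]
    - [0,0,-0.5]
    - [0,0,-0.2]
    - [0,0,0]
  rot:
    - [0,0,0]
    - [0,0,0]
    - [0,0,0]
    - [0,0,0]
    - [0,0,0]
    - [0,0,0]
    - [0,0,0]
    - [0,0,0]
    - [0,0,0]
    - [0,0,0]

```text
clock: 17.15
tool_pos: [0.4255, -0.2777, 0.0306]
ee_rot: [-0.657, 0.657, -0.262, 0.263]
contact_force: [-0.0, 0.4, -0.7]
finger_gap: 0.0234
```

Emit:
carry_out:
  claw: [0]
  travel:
    - [0,0,0]
  rot:
    - [0,0,0]

```text
clock: 17.25
tool_pos: [0.4256, -0.2778, 0.031]
ee_rot: [-0.657, 0.657, -0.262, 0.263]
contact_force: [0.1, 1.0, -0.6]
finger_gap: 0.0228
```

Another 1.5 mm down, then release and rise.

Emit:
carry_out:
  claw: [0,0,0.4,0.6,0.8,1,1,1,1,1]
  travel:
    - [0,0.1,-0.15]
    - [0,0,0]
    - [0,0,0]
    - [0,0,0]
    - [0,0,0]
    - [0,0,0]
    - [0,0,1.5]
    - [0,0,3]
    - [0,0,3]
    - [0,0,3]
  rot:
    - [0,0,0]
    - [0,0,0]
    - [0,0,0]
    - [0,0,0]
    - [0,0,0]
    - [0,0,0]
    - [0,0,0]
    - [0,0,0]
    - [0,0,0]
    - [0,0,0]

```text
clock: 18.25
tool_pos: [0.4252, -0.2765, 0.136]
ee_rot: [-0.657, 0.657, -0.262, 0.263]
contact_force: [0.3, -0.5, 0.9]
finger_gap: 0.0837
```

Emit:
carry_out:
  claw: [1,1,1,1,1,1,1,1,1,1]
  travel:
    - [0,0,3]
    - [0,0,3]
    - [1.5,-2.5,0]
    - [1.5,-2.5,0]
    - [2,-2.5,0]
    - [2,-2.5,0]
    - [2,-2.5,0]
    - [2,-2.5,0]
    - [2,-2,0]
    - [0,0,0]
  rot:
    - [0,0,0]
    - [0,0,0.13]
    - [0,0,0.13]
    - [0,0,0.13]
    - [0,0,0.13]
    - [0,0,0.13]
    - [0,0,0.13]
    - [0,0,0.13]
    - [0,0,0.13]
    - [0,0,0]

```text
clock: 19.25
tool_pos: [0.5561, -0.4482, 0.1913]
ee_rot: [0.701, -0.699, -0.099, 0.1]
contact_force: [-0.8, -0.3, -0.4]
finger_gap: 0.0876
```

Emit:
carry_out:
  claw: [1,1]
  travel:
    - [0,0,0]
    - [0,0,0]
  rot:
    - [0,0,0]
    - [0,0,0]

```text
clock: 19.45
tool_pos: [0.5549, -0.446, 0.1949]
ee_rot: [-0.7, 0.701, 0.098, -0.098]
contact_force: [0.4, -0.1, 0.1]
finger_gap: 0.0883
```

```bash
python3 w.py w9
```

```text
19.45 [ 0.5549 -0.446   0.1949] [ 0.4488 -0.1405  0.0612] 0.08828312570720992 yaw 15.965955432522913 tilt [ 0.0008 -0.0006 -1.    ] q [-0.7248  0.3999  0.9358  0.0001  1.8049 -1.0035]
```

View pics/w9.png

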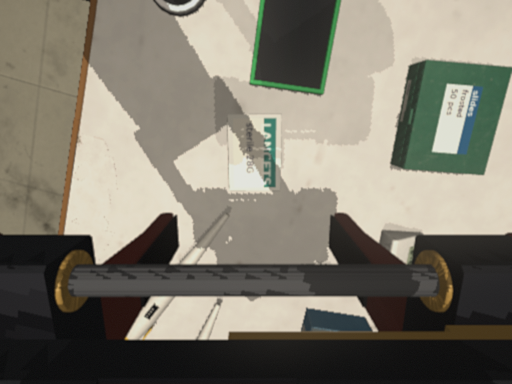

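```bash
python3 - <<'E'
from h import *
f=np.load("w9.npz");T=f["T"]
htop(f,T,(215,105,290,200),.058,'lancet')
print('pip',ray(f,229,208,0.01,T))
wmask(f,(40,90,40),(90,255,255),(240,0,345,97),.010,'tray',T)
E
```

```text
lancet rect [ 547.  -417.5] [52.4 73.6] 16.1 circ [ 547.2 -417.4] 45.1 (4043, np.float64(0.05923784476254518))
pip [ 0.53814796 -0.49504347  0.01      ]
tray rect [ 556.6 -301.2] [80.5 92. ] 8.3 circ [ 556.3 -301. ] 60.5 (250, 0, 90, 94)
```

Emit:
carry_out:
  claw: [1,1,1,1,1,1,1,1,1,1]
  travel:
    - [-0.4,1.4,0]
    - [-0.4,1.4,0]
    - [0,0,0]
    - [0,0,-2]
    - [0,0,-2.5]
    - [0,0,-2.5]
    - [0,0,-1.5]
    - [0,0,-0.5]
    - [0,0,0]
    - [0,0,0]
  rot:
    - [0,0,0]
    - [0,0,0]
    - [0,0,0]
    - [0,0,0]
    - [0,0,0]
    - [0,0,0]
    - [0,0,0]
    - [0,0,0]
    - [0,0,0]
    - [0,0,0]

```text
clock: 20.5
tool_pos: [0.5477, -0.419, 0.1054]
ee_rot: [-0.7, 0.701, 0.099, -0.098]
contact_force: [0.7, 0.3, 0.6]
finger_gap: 0.0877
```

Emit:
carry_out:
  claw: [1]
  travel:
    - [0,0,0]
  rot:
    - [0,0,0]

```text
clock: 20.6
tool_pos: [0.5478, -0.4191, 0.1056]
ee_rot: [-0.699, 0.701, 0.099, -0.098]
contact_force: [0.2, -0.9, -0.7]
finger_gap: 0.0875
```

Emit:
carry_out:
  claw: [1,1,1,1,1,1,1,1]
  travel:
    - [-0.1,0.2,-1.5]
    - [0,0,-2]
    - [0,0,-1.5]
    - [0,0,-1.2]
    - [0,0,-0.8]
    - [0,0,-0.4]
    - [0,0,0]
    - [0,0,0]
  rot:
    - [0,0,0]
    - [0,0,0]
    - [0,0,0]
    - [0,0,0]
    - [0,0,0]
    - [0,0,0]
    - [0,0,0]
    - [0,0,0]

```text
clock: 21.4
tool_pos: [0.5465, -0.4168, 0.0304]
ee_rot: [-0.7, 0.7, 0.099, -0.098]
contact_force: [-0.1, 0.2, 0.1]
finger_gap: 0.0875
```

Emit:
carry_out:
  claw: [0.8,0.7,0.6,0.5,0.4,0.3,0.2,0,0]
  travel:
    - [0,0,0]
    - [0,0,0]
    - [0,0,0]
    - [0,0,0]
    - [0,0,0]
    - [0,0,0]
    - [0,0,0]
    - [0,0,0]
    - [0,0,0]
  rot:
    - [0,0,0]
    - [0,0,0]
    - [0,0,0]
    - [0,0,0]
    - [0,0,0]
    - [0,0,0]
    - [0,0,0]
    - [0,0,0]
    - [0,0,0]

```text
clock: 22.3
tool_pos: [0.5463, -0.4165, 0.0297]
ee_rot: [-0.7, 0.7, 0.099, -0.099]
contact_force: [0.1, 0.5, 0.6]
finger_gap: 0.0519
```

Emit:
carry_out:
  claw: [0,0,0,0,0,0,0,0,0,0]
  travel:
    - [0,0,1]
    - [0,0,2]
    - [0,0,2]
    - [0,0,1]
    - [0.1,1,0]
    - [0.2,2,0]
    - [0.2,2.5,0]
    - [0.2,2.5,0]
    - [0.2,2,0]
    - [0,1.2,0]
  rot:
    - [0,0,0]
    - [0,0,0]
    - [0,0,0]
    - [0,0,0]
    - [0,0,-0.02]
    - [0,0,-0.03]
    - [0,0,-0.03]
    - [0,0,-0.03]
    - [0,0,-0.03]
    - [0,0,0]

```text
clock: 23.3
tool_pos: [0.5553, -0.303, 0.0897]
ee_rot: [0.705, -0.705, -0.05, 0.05]
contact_force: [0.2, -0.0, -0.5]
finger_gap: 0.0517
```

Emit:
carry_out:
  claw: [0,0,0,0]
  travel:
    - [0,0.8,0]
    - [0,0.3,0]
    - [0,0,0]
    - [0,0,0]
  rot:
    - [0,0,0]
    - [0,0,0]
    - [0,0,0]
    - [0,0,0]

```text
clock: 23.7
tool_pos: [0.555, -0.2942, 0.0896]
ee_rot: [-0.705, 0.705, 0.049, -0.049]
contact_force: [0.4, 0.3, -0.5]
finger_gap: 0.0516
```

```bash
python3 w.py w10; python3 - <<'E'
from workcell import *
import cv2
for n in ["scene"]:
    f=grab_frame(n);cv2.imwrite(f"pics/{n}2.png",cv2.resize(f["color"][:,:,::-1],(800,600)))
E
```

```text
23.7 [ 0.555  -0.2942  0.0896] [ 0.4288  0.3401 -0.5422] 0.05159814919040964 yaw 7.994796376549444 tilt [-0.0001 -0.0003 -1.    ] q [-0.5414  0.1837  1.3795 -0.0003  1.5784 -0.681 ]
```

View pics/w10.png

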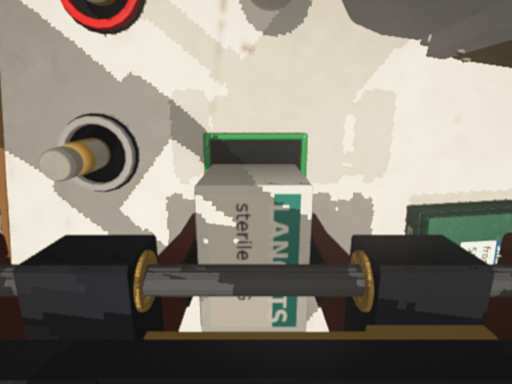

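View pics/scene2.png

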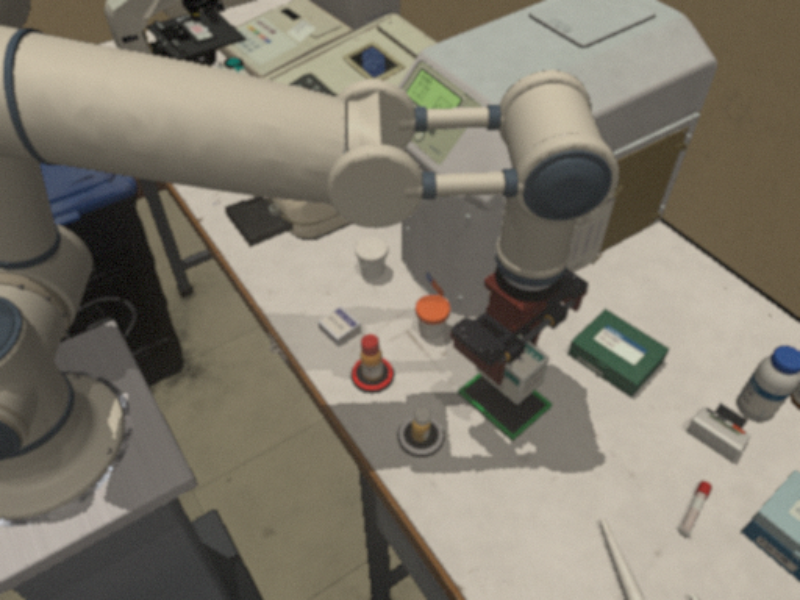

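```bash
python3 - <<'E'
from h import *
np.set_printoptions(precision=4,suppress=True)
f=np.load("w10.npz");T=f["T"];r=T[:3,:3]
p=cloud(f,T);ax=np.array([-np.sin(np.radians(8)),np.cos(np.radians(8))]);bx=np.array([ax[1],-ax[0]])
c=np.array([.555,-.294])
z=p[:,:,2];roi=np.zeros(z.shape,bool);roi[130:260,185:330]=1
q=p[roi&(z>.112)&(z<.125)];print('top far edge along y',np.percentile((q[:,:2]-c)@ax,[95,98,100]),'x',np.percentile((q[:,:2]-c)@bx,[0,2,98,100]),np.median(q[:,2]))
pts=wmask(f,(40,90,40),(90,255,255),(195,125,320,172),.010,'tray',T)
print('tray',np.percentile((pts[:,:2]-c)@ax,[90,98,100]),np.percentile((pts[:,:2]-c)@bx,[0,2,98,100]))
E
```

```text
top far edge along y [0.0355 0.0358 0.0362] x [-0.033  -0.0264  0.0269  0.0347] 0.11912172275124186
tray rect [ 550.6 -258. ] [80.5 29.2] 8.0 circ [ 550.8 -258.5] 42.4 (204, 134, 103, 38)
tray [0.0508 0.0508 0.0508] [-0.0396 -0.0394  0.0407  0.0409]
```

Emit:
carry_out:
  claw: [0,0,0,0,0,0,0,0,0]
  travel:
    - [0,0,-1]
    - [0,0,-1.2]
    - [0,0,-1.2]
    - [0,0,-1]
    - [0,0,-0.5]
    - [0,0,-0.3]
    - [0,0,-0.2]
    - [0,0,0]
    - [0,0,0]
  rot:
    - [0,0,0]
    - [0,0,0]
    - [0,0,0]
    - [0,0,0]
    - [0,0,0]
    - [0,0,0]
    - [0,0,0]
    - [0,0,0]
    - [0,0,0]

```text
clock: 24.7
tool_pos: [0.5555, -0.2937, 0.0362]
ee_rot: [-0.705, 0.706, 0.05, -0.049]
contact_force: [-0.6, 1.0, 0.6]
finger_gap: 0.0519
```

Emit:
carry_out:
  claw: [0,0,0]
  travel:
    - [0,0,-0.1]
    - [0,0,-0.05]
    - [0,0,0]
  rot:
    - [0,0,0]
    - [0,0,0]
    - [0,0,0]

```text
clock: 25.0
tool_pos: [0.5552, -0.2935, 0.0342]
ee_rot: [-0.705, 0.705, 0.049, -0.049]
contact_force: [0.3, 0.7, -1.1]
finger_gap: 0.0521
```

Emit:
carry_out:
  claw: [0,0,0.7,0.8,0.9,1,1,1,1,1]
  travel:
    - [0,0,-0.05]
    - [0,0,0]
    - [0,0,0]
    - [0,0,0]
    - [0,0,0]
    - [0,0,0]
    - [0,0,1.5]
    - [0,0,3]
    - [0,0,3]
    - [0,0,3]
  rot:
    - [0,0,0]
    - [0,0,0]
    - [0,0,0]
    - [0,0,0]
    - [0,0,0]
    - [0,0,0]
    - [0,0,0]
    - [0,0,0]
    - [0,0,0]
    - [0,0,0]

```text
clock: 26.0
tool_pos: [0.5552, -0.2935, 0.1411]
ee_rot: [-0.705, 0.706, 0.05, -0.049]
contact_force: [0.5, -0.2, 1.0]
finger_gap: 0.0878
```

Emit:
carry_out:
  claw: [1,1,1,1,1,1]
  travel:
    - [0,-1,2.5]
    - [0,-2,2.5]
    - [0,-2,1]
    - [0,-0.5,0]
    - [0,0,0]
    - [0,0,0]
  rot:
    - [0,0,0]
    - [0,0,0]
    - [0,0,0]
    - [0,0,0]
    - [0,0,0]
    - [0,0,0]

```text
clock: 26.6
tool_pos: [0.555, -0.3477, 0.1975]
ee_rot: [0.706, -0.705, -0.049, 0.05]
contact_force: [-0.3, 0.8, 0.3]
finger_gap: 0.0878
```

```bash
python3 w.py w11;  python3 - <<'E'
from h import *
f=np.load("w11.npz");T=f["T"]
htop(f,T,(180,80,340,262),.062,'lancet')
wmask(f,(40,90,40),(90,255,255),(180,20,340,250),.010,'tray',T)
E
```

```text
26.6 [ 0.555  -0.3477  0.1975] [-0.305   0.7958  0.3459] 0.0878163611446532 yaw 8.035575767694567 tilt [-0.0015  0.0015 -1.    ] q [-0.6118  0.239   1.1254  0.0004  1.7793 -0.752 ]
lancet rect [ 554.8 -295.2] [52.4 74.4] 8.1 circ [ 555.  -295.1] 44.9 (4356, np.float64(0.06326560483599022))
tray rect [ 555.7 -294.5] [ 80.1 102.7] 8.1 circ [ 556.2 -294.5] 64.6 (225, 79, 74, 94)
```

View pics/w11.png

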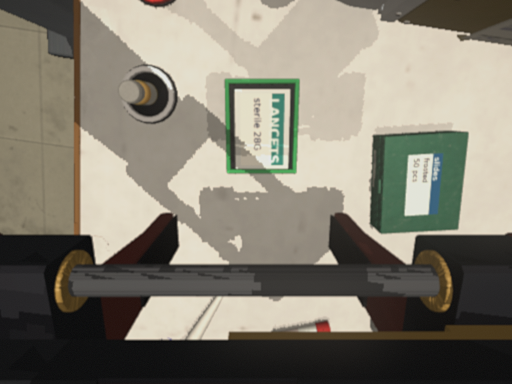

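The carton sits centred and straight in the tray (254,126), with yaw matching to 0.1°. Next is the small carton, backing off in x first to clear the analyser.

Emit:
carry_out:
  claw: [1,1,1,1,1,1,1,1,1,1]
  travel:
    - [-2,0,0]
    - [-3.5,0,0]
    - [-3.5,1,0]
    - [-2,2.5,0]
    - [-1,3.5,0]
    - [0,3.5,0]
    - [0,3.5,0]
    - [0,3.5,0]
    - [0,3.5,0]
    - [0,3,0]
  rot:
    - [0,0,0]
    - [0,0,0]
    - [0,0,0]
    - [0,0,0]
    - [0,0,0]
    - [0,0,0]
    - [0,0,0]
    - [0,0,0]
    - [0,0,0]
    - [0,0,0]

```text
clock: 27.65
tool_pos: [0.4345, -0.1061, 0.1979]
ee_rot: [0.706, -0.705, -0.05, 0.05]
contact_force: [0.3, -0.2, 0.2]
finger_gap: 0.0877
```

Emit:
carry_out:
  claw: [1,1,1,1]
  travel:
    - [0,1.5,0]
    - [0,0,0]
    - [0,0,0]
    - [0,0,0]
  rot:
    - [0,0,0]
    - [0,0,0]
    - [0,0,0]
    - [0,0,0]

```text
clock: 28.05
tool_pos: [0.435, -0.094, 0.1983]
ee_rot: [-0.705, 0.705, 0.049, -0.05]
contact_force: [-0.2, -0.4, 0.2]
finger_gap: 0.0877
```

```bash
python3 w.py w12;  python3 - <<'E'
from h import *
f=np.load("w12.npz");T=f["T"]
htop(f,T,(180,80,330,230),.018,'cover',.004)
E
```

```text
28.05 [ 0.435  -0.094   0.1983] [-0.2344 -0.3729  0.1971] 0.08769798244052965 yaw 7.992806555177405 tilt [-0.0007 -0.0001 -1.    ] q [-0.2891 -0.3338  1.6792 -0.0003  1.7968 -0.4287]
cover rect [465.3 -87.6] [118.8 121.6] 5.5 circ [464.3 -88.7] 81.6 (1867, np.float64(0.01919272843485298))
```

View pics/w12.png

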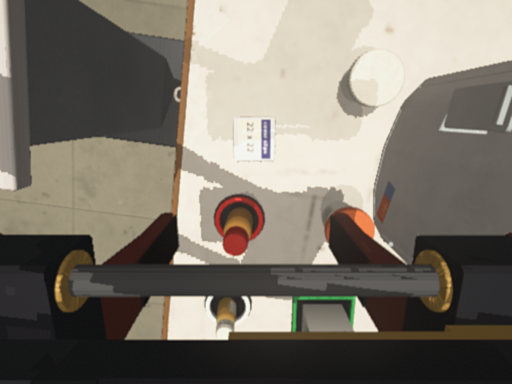

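```bash
python3 - <<'E'
from h import *
f=np.load("w12.npz");T=f["T"]
htop(f,T,(222,105,288,170),.018,'cover',.004)
E
```

```text
cover rect [428.8 -54.5] [45.8 47.5] 9.0 circ [429.2 -54.2] 32.5 (1786, np.float64(0.01921292257085916))
```

Emit:
carry_out:
  claw: [1,1,1,1,1,1,1,1,1,1]
  travel:
    - [-0.3,1.5,0]
    - [-0.3,1.5,0]
    - [0,0.9,-1.5]
    - [0,0,-3]
    - [0,0,-3.5]
    - [0,0,-3]
    - [0,0,-2]
    - [0,0,-1]
    - [0,0,0]
    - [0,0,0]
  rot:
    - [0,0,0.01]
    - [0,0,0]
    - [0,0,0]
    - [0,0,0]
    - [0,0,0]
    - [0,0,0]
    - [0,0,0]
    - [0,0,0]
    - [0,0,0]
    - [0,0,0]

```text
clock: 29.1
tool_pos: [0.4297, -0.055, 0.0596]
ee_rot: [-0.705, 0.705, 0.053, -0.052]
contact_force: [-0.1, -0.4, 0.6]
finger_gap: 0.0876
```

Emit:
carry_out:
  claw: [1]
  travel:
    - [0,0,0]
  rot:
    - [0,0,0]

```text
clock: 29.2
tool_pos: [0.4301, -0.0549, 0.0603]
ee_rot: [-0.705, 0.705, 0.054, -0.052]
contact_force: [0.0, -0.3, 0.8]
finger_gap: 0.0878
```

Emit:
carry_out:
  claw: [1,1,1,1,1,1,1,1]
  travel:
    - [-0.1,0,-1]
    - [0,0,-1.2]
    - [0,0,-1]
    - [0,0,-0.7]
    - [0,0,-0.4]
    - [0,0,-0.3]
    - [0,0,0]
    - [0,0,0]
  rot:
    - [0,0,0]
    - [0,0,0]
    - [0,0,0]
    - [0,0,0]
    - [0,0,0]
    - [0,0,0]
    - [0,0,0]
    - [0,0,0]

```text
clock: 30.0
tool_pos: [0.4284, -0.0546, 0.0129]
ee_rot: [-0.705, 0.705, 0.053, -0.053]
contact_force: [0.2, -0.2, 0.4]
finger_gap: 0.0879
```

Emit:
carry_out:
  claw: [0.8,0.7,0.6,0.5,0.4,0.3,0.2,0,0]
  travel:
    - [0,0,0]
    - [0,0,0]
    - [0,0,0]
    - [0,0,0]
    - [0,0,0]
    - [0,0,0]
    - [0,0,0]
    - [0,0,0]
    - [0,0,0]
  rot:
    - [0,0,0]
    - [0,0,0]
    - [0,0,0]
    - [0,0,0]
    - [0,0,0]
    - [0,0,0]
    - [0,0,0]
    - [0,0,0]
    - [0,0,0]

```text
clock: 30.9
tool_pos: [0.4282, -0.0545, 0.0127]
ee_rot: [-0.705, 0.705, 0.053, -0.053]
contact_force: [0.1, -0.2, 1.0]
finger_gap: 0.0455
```

Emit:
carry_out:
  claw: [0,0,0,0,0,0,0,0,0,0]
  travel:
    - [0,0,1]
    - [0,0,2.5]
    - [0,0,3.5]
    - [0,0,3.5]
    - [0,0,3]
    - [0,-1.5,1.5]
    - [0,-3,0]
    - [0,-3.5,0]
    - [0,-3.5,0]
    - [0,-3.5,0]
  rot:
    - [0,0,0]
    - [0,0,0]
    - [0,0,0]
    - [0,0,0]
    - [0,0,0]
    - [0,0,-0.01]
    - [0,0,0]
    - [0,0,0]
    - [0,0,0]
    - [0,0,0]

```text
clock: 31.9
tool_pos: [0.4281, -0.2059, 0.1636]
ee_rot: [-0.705, 0.706, 0.05, -0.049]
contact_force: [0.7, -1.3, -0.5]
finger_gap: 0.046
```

Emit:
carry_out:
  claw: [0,0,0,0,0,0,0,0,0,0]
  travel:
    - [0,-3.5,0]
    - [0.5,-3,0]
    - [1.5,-1.5,0]
    - [2.5,-1,0]
    - [3,0,0]
    - [2.5,0,0]
    - [1.7,0,-1]
    - [1,0,-2]
    - [0,0,-1]
    - [0,0,0]
  rot:
    - [0,0,0]
    - [0,0,0]
    - [0,0,0]
    - [0,0,0]
    - [0,0,0]
    - [0,0,0]
    - [0,0,0]
    - [0,0,0]
    - [0,0,0]
    - [0,0,0]

```text
clock: 32.9
tool_pos: [0.5541, -0.294, 0.1205]
ee_rot: [0.706, -0.705, -0.048, 0.051]
contact_force: [-1.3, 0.9, -1.5]
finger_gap: 0.0457
```

Emit:
carry_out:
  claw: [0,0]
  travel:
    - [0,0,0]
    - [0,0,0]
  rot:
    - [0,0,0]
    - [0,0,0]

```text
clock: 33.1
tool_pos: [0.5551, -0.2949, 0.1243]
ee_rot: [-0.705, 0.706, 0.05, -0.049]
contact_force: [0.0, -0.3, -0.4]
finger_gap: 0.0458
```

```bash
python3 w.py w13
```

```text
33.1 [ 0.5551 -0.2949  0.1243] [ 0.0238 -0.3341 -0.4081] 0.04579127205090121 yaw 7.996127935358593 tilt [ 0.0017 -0.0011 -1.    ] q [-0.5424  0.1705  1.3324 -0.0001  1.6367 -0.682 ]
```

View pics/w13.png

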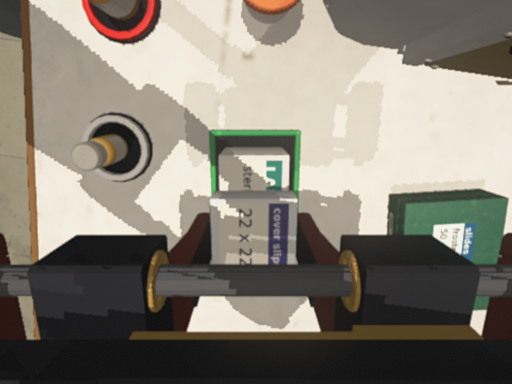

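```bash
python3 - <<'E'
from h import *
np.set_printoptions(precision=4,suppress=True)
f=np.load("w13.npz");T=f["T"];p=cloud(f,T);z=p[:,:,2]
a=np.radians(8.1);ax=np.array([-np.sin(a),np.cos(a)]);bx=np.array([ax[1],-ax[0]]);c=np.array([.5548,-.2952])
roi=np.zeros(z.shape,bool);roi[120:258,195:310]=1
for lo,hi in ((.056,.07),(.123,.138)):
    vs,us=np.nonzero(roi&(z>lo)&(z<hi));q=p[vs,us];d=q[:,:2]-c
    print(len(q),np.median(q[:,2]),'y',np.percentile(d@ax,[90,98,100]),'x',np.percentile(d@bx,[0,1,99,100]))
E
```

```text
2534 0.06325116220616844 y [0.0358 0.0377 0.0379] x [-0.0263 -0.0253  0.0256  0.0263]
5878 0.13078657165437407 y [0.0221 0.0239 0.0242] x [-0.0318 -0.0278  0.0265  0.0307]
```

Emit:
carry_out:
  claw: [0,0,0,0,0,0,0,0,0]
  travel:
    - [0,0,-1]
    - [0,0,-1.2]
    - [0,0,-1]
    - [0,0,-0.7]
    - [0,0,-0.4]
    - [0,0,-0.3]
    - [0,0,-0.1]
    - [0,0,0]
    - [0,0,0]
  rot:
    - [0,0,0]
    - [0,0,0]
    - [0,0,0]
    - [0,0,0]
    - [0,0,0]
    - [0,0,0]
    - [0,0,0]
    - [0,0,0]
    - [0,0,0]

```text
clock: 34.05
tool_pos: [0.5554, -0.2947, 0.0761]
ee_rot: [-0.705, 0.706, 0.05, -0.049]
contact_force: [0.0, 0.0, -1.1]
finger_gap: 0.0455
```

Emit:
carry_out:
  claw: [0,0,0]
  travel:
    - [0,0,-0.1]
    - [0,0,0]
    - [0,0,0]
  rot:
    - [0,0,0]
    - [0,0,0]
    - [0,0,0]

```text
clock: 34.35
tool_pos: [0.5552, -0.2945, 0.0747]
ee_rot: [-0.705, 0.705, 0.05, -0.049]
contact_force: [-0.6, -0.5, -0.1]
finger_gap: 0.0461
```

Emit:
carry_out:
  claw: [0,0,0.6,0.7,0.8,1,1,1,1,1]
  travel:
    - [0,0,-0.05]
    - [0,0,0]
    - [0,0,0]
    - [0,0,0]
    - [0,0,0]
    - [0,0,0]
    - [0,0,1]
    - [0,0,2]
    - [0,0,3]
    - [0,0,3]
  rot:
    - [0,0,0]
    - [0,0,0]
    - [0,0,0]
    - [0,0,0]
    - [0,0,0]
    - [0,0,0]
    - [0,0,0]
    - [0,0,0]
    - [0,0,0]
    - [0,0,0]

```text
clock: 35.35
tool_pos: [0.555, -0.2944, 0.1655]
ee_rot: [0.705, -0.705, -0.049, 0.05]
contact_force: [-0.4, -0.7, 0.4]
finger_gap: 0.0878
```

Emit:
carry_out:
  claw: [1,1,1,1,1,1,1]
  travel:
    - [0,-1,2.5]
    - [0,-2,1]
    - [0,-2,0]
    - [0,-1,0]
    - [0,0,0]
    - [0,0,0]
    - [0,0,0]
  rot:
    - [0,0,0]
    - [0,0,0]
    - [0,0,0]
    - [0,0,0]
    - [0,0,0]
    - [0,0,0]
    - [0,0,0]

```text
clock: 36.05
tool_pos: [0.5553, -0.3537, 0.1989]
ee_rot: [0.706, -0.705, -0.05, 0.05]
contact_force: [-0.1, -1.3, -0.2]
finger_gap: 0.0877
```

```bash
python3 w.py w14;  python3 - <<'E'
from h import *
from workcell import *
f=np.load("w14.npz");T=f["T"]
htop(f,T,(180,60,340,235),.080,'cover')
htop(f,T,(180,60,340,235),.062,'lancet')
wmask(f,(40,90,40),(90,255,255),(180,20,340,235),.010,'tray',T)
for n in ["scene","side"]:
    f=grab_frame(n);cv2.imwrite(f"pics/{n}3.png",cv2.resize(f["color"][:,:,::-1],(800,600)));np.savez(n+"3.npz",**f)
f=np.load("side3.npz")
E
```

```text
36.05 [ 0.5553 -0.3537  0.1989] [-0.1462 -1.3428 -0.1792] 0.08773321762314806 yaw 8.062187419156823 tilt [-0.0004  0.0007 -1.    ] q [-0.619   0.2475  1.1131  0.0003  1.7817 -0.7596]
cover rect [ 554.7 -295.1] [46.4 47.5] 8.1 circ [ 554.5 -294.9] 32.5 (2826, np.float64(0.08126403691305462))
lancet rect [ 554.8 -294.8] [52.4 73.9] 8.1 circ [ 554.9 -294.8] 45.0 (1530, np.float64(0.06317300949803603))
tray rect [ 555.7 -295.2] [ 80.4 102.3] 8.1 circ [ 555.3 -294.7] 64.3 (225, 74, 74, 94)
```

View pics/w14.png

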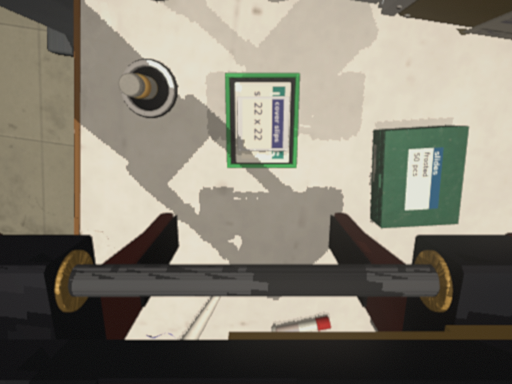

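View pics/scene3.png

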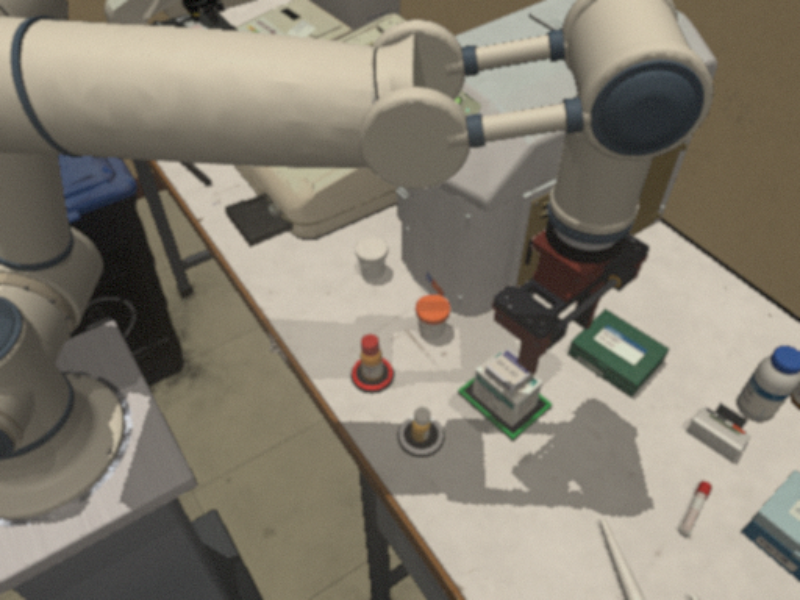

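View pics/side3.png

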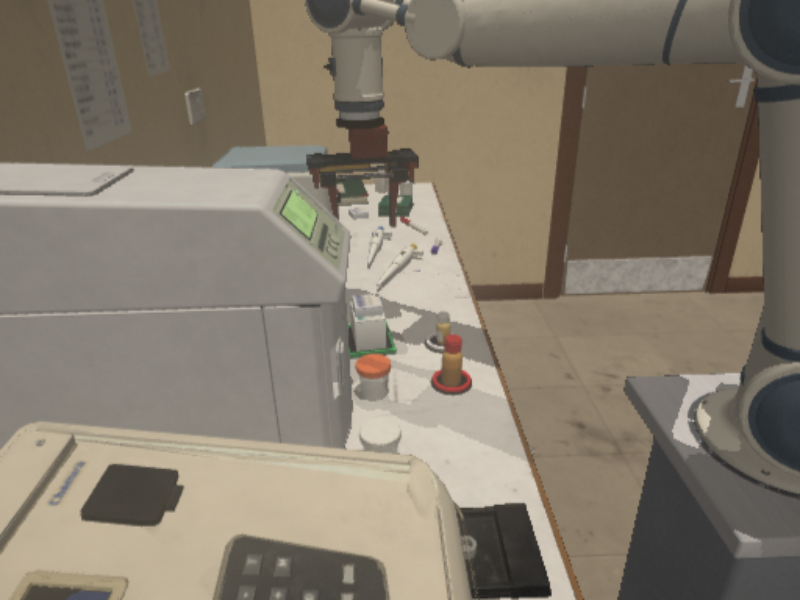

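All views show both bottles upright in their dishes (371,370 and 421,432), the cover carton on the larger carton in the tray (508,390), the cups unmoved and the gripper clear. I hand in the job now.

```bash
python3 - <<'E'
from h import *
from workcell import *
a=np.load("scene0.npz");b=np.load("scene3.npz")
for f in (a,b):
    htop(f,f["extrinsics"],(225,150,252,180),.056,'wcup');htop(f,f["extrinsics"],(262,185,290,206),.056,'ocup')
htop(b,b["extrinsics"],(225,205,255,250),.082,'amber');htop(b,b["extrinsics"],(255,255,285,295),.059,'oil')
print(close_job())
E
```

```text
wcup rect [534.   17.9] [53.1 49.7] 56.2 circ [534.6  17.4] 28.2 (259, np.float64(0.055260712485818764))
ocup rect [ 549.8 -132.9] [61.7 53.9] 55.3 circ [ 552.5 -131.7] 36.6 (338, np.float64(0.05547053592342671))
wcup rect [534.   17.9] [53.1 49.7] 56.2 circ [534.5  17.8] 27.8 (257, np.float64(0.05552474491010062))
ocup rect [ 549.8 -132.9] [61.7 53.9] 55.3 circ [ 553.6 -134.2] 36.3 (331, np.float64(0.05557365514494583))
amber rect [ 424.1 -156.2] [24.2 23.5] 56.1 circ [ 425.  -156.8] 13.8 (96, np.float64(0.08174093978292118))
oil rect [ 425.3 -279.3] [21.  20.2] 56.1 circ [ 425.9 -278.8] 11.5 (83, np.float64(0.058844825380317656))
the job is handed in; nothing more can be done
None
```

The job is done and handed in at about 36 s of the 125 s allowed. In order, I put the amber bottle in the red dish, the oil bottle in the white dish, the larger carton in the green tray and the small flat carton on top of it. Everything is released and the gripper is clear.

Last checks:
- **Bottles:** both stand upright, each within about 2–3 mm of its dish centre.
- **Larger carton:** about 1 mm off the tray centre, with yaw matching the tray at 8.1°.
- **Small carton:** within about 0.5 mm of the larger carton's centre, with the same yaw.
- **Cups:** both measure in the same place before and after.

The scene and wrist cameras disagreed by about 2 mm in y, up to about 3 mm on the oil bottle. That is about the stated calibration error. No check failed.

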